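Load the sample changer from the toggle-clamp fixture

ROBOT

A 6-joint arm with a two-finger parallel gripper is mounted at the origin on the work surface. World frame = base frame: x ahead of the robot, y to its left, z up, the work surface at z = 0. Lengths are in m, angles in rad, forces in N, time in s.
With the tool pointing down it reaches from about 0.325 to 0.85 m from the base axis. Payload 15.5 kg.
Tool frame: the origin (TCP) lies midway between the tips of the shut fingers; the grasp point (between the pads) lies 19 mm behind it; z points along the fingers, y is the direction in which the jaws open and shut (so a half turn about z gives the same grasp; the last joint's range is limited). The gripper opens to 91 mm and grips with 3 to 60 N. Pads are 32 mm wide; open, the fingers measure 118 mm over their backs; the gripper's body (76 mm by 178 mm) begins 60 mm behind the grasp point.
Start: joints at [1.046, 0.494, 1.345, -0, 1.302, -0.096], TCP at [0.26, 0.568, 0.214] pointing down, gripper open.
Joint ranges: [-2.91, 2.91], [-0.82, 2.16], [0.22, 2.67], [-1.22, 4.37], [0.12, 2.79], [-3.08, 3.08]. Speed limits (rad/s): [1.89, 1.89, 2.57, 3.01, 3.01, 3.01].

INTERFACE

Orientations are given as a 3x3 rotation matrix whose columns are the frame's x, y, z axes.
In Python, from rig import robot gives the robot as it stands.
- The arm moves only by the tool drive_tool, never from a script. Its argument "increments" is a list of rows, each an object of numbers: "x", "y", "z": the shift along the tool's x, y, z in m; "turn": the turn about the tool's z in rad. In form: [{"x": .., "y": .., "z": .., "turn": ..}, ...]. A call has 1 to 5 rows; each row shifts and turns the pose as measured when the row begins, along the tool's axes as they then stand; what a row does not reach is not made up. A row lasts 1/10 s, in which the tool goes at most 50 mm and 8.59 degrees, less where a joint would pass 70% of its speed; a pose out of reach is approached as far as the arm can. A call is refused whole if a number of a shift passes 0.05 or a number of a turn 0.15, either way. A call with a gripper value outside its range is refused whole. "gripper" is the opening, from 0 (shut) to 1 (fully open), set as the call begins (left out, the last holds). The fingers move at their own pace and stop on an object; "grip_force" is the grip in N (left out, the last holds). Time passes only in rows, so rows that do not move let the fingers close. It gives the time, the measured TCP pose, the force and the opening at its end, in the units of the state.
- robot.observe(): the state, without advancing time (a new reading comes with each control period).
- robot.snapshot(name): name is "scene" or "side" or "wrist"; returns a dict with "color" (384x512x3 uint8, red, green, blue), "z_map" (384x512 float32, m along the optical axis (not along the pixel's ray), 0 where there is no reading), "intrinsics" (3x3 intrinsics, pixels), "world_to_cam" (4x4, takes a point from world to camera coordinates); the wrist camera has in their place "mount" (4x4, takes a point from camera to tool coordinates, whose origin is the TCP and whose axes are the flange's). Camera axes: x right, y down, z forward; pixel columns grow to the right and rows downward; lengths in m; the calibration is good to about 2 mm. A picture is of the moment at which its call begins: read the wrist's pose just before it.
- robot.sign_off(): hands the job in, once; it reports no verdict.
The state is a dict: "clock": time; "joints": joint angles; "qd": joint speeds; "tau": joint torques, N m; "ee_pos": TCP position; "tcp_rot": TCP orientation; "wrist_force": force on the tool from outside, world axes, zero at the start; "moment": the same for the moment, N m; "grip_width": opening from 0.0 (shut) to 1.0 (fully open).
Only numpy, scipy, OpenCV 4.12 (cv2) and the standard library are available. Lean on these libraries where they do the work, as an engineer would, in place of code of your own. Each camera call takes 0.05 s, during which the arm holds its last target.

TASK

First turn the carousel of the sample changer by its knob until its empty square bay faces the loading pointer. Then flip the toggle clamp's handle over to release the metal sample block, take the block out and set it down gently in the square bay, upright and fully seated, without dropping it. Leave the clamp open, the bay at the pointer, and the bottle, beaker and tip box where they stand.

Things in the scene. Friction and masses are not known exactly. Their poses are not given: they have to be found in the camera images.
- changer: Sample changer base, left or right of the middle, yaw up to 0.45: round white housing 224 mm across, 36 mm high; origin on the bench on the carousel's axis. On its -x side a tongue carries the loading pointer, an upright dark fin 26 x 8 mm, 114 to 140 mm from the axis, top 56 mm over the bench. On the +x side a control housing 60 x 160 mm, 70 mm high, 112 to 172 mm from the axis.
- load_point (a point): Loading point, fixed to the changer (same axes): where the centre of the square bay must be, 65 mm from the carousel's axis towards the pointer (changer's -x), at the height of the disc's top face, 46 mm over the bench.
- bay (a point): Centre of the floor of the empty square bay, 46 mm over the bench, 65 mm from the carousel's axis along this frame's -x. 43 x 43 mm inside, sides along x and y, walls 4 mm thick, 10 mm high. Turns with the carousel; has the yaw of load_point when at the pointer. The three other bays, at quarter turns, are round rims, 42 mm inside: opposite one empty, the two beside hold jars.
- knob_top (a point): Centre of the knob's top, on the carousel's axis, 116 mm over the bench, 70 mm over the 200 mm disc. The knob's upper 28 mm is a black bar 56 x 14 mm, long side along this frame's x (in line with the square bay), to pinch across from above; below is a round stem, 32 mm. The frame turns with the carousel. The two fixed jars on the disc are 41 mm across, 35 mm high, 65 mm out.
- carousel (a joint): Carousel angle, rad, growing counter-clockwise seen from above. The square bay is at the loading point at 0 or any whole turn (6.283); starts between 1.0 and 5.28. No end stops; friction of about 0.15 N m holds it where it is left.
- fixture: Clamp fixture, fixed; origin on the bench under the nest's centre. Dark plate 205 x 90 x 14 mm, from -50 to +155 mm along its x. Nest: 42 x 42 mm inside, sides along x and y, walls 4 mm thick, 8 mm high. Clamp on its +x side between side plates (x 56 to 114, y +-16, top 90 mm). Shut, a 12 mm wide arm (top at 80 mm) presses on the block; open, it stands up and back, beyond x = 55 mm.
- handle_hinge (a point): Hinge of the clamp's handle, fixed to the fixture at x 95, y 0, z 55 mm in its frame; same axes as the fixture. The hinge line is the fixture's y.
- handle_tip (a point): Tip of the clamp's handle, 115 mm from its hinge. The last 70 mm is a round black grip, diameter 18 mm, on a flat steel shank. Clamped, it leans 0.2 rad from upright towards the block, its tip 168 mm over the bench.
- clamp_handle (a joint): Clamp handle angle, rad: 0 clamped, grows as the handle is pushed along the fixture's +x, away from the block; 1.75 fully open, handle nearly level, clamp arm raised (to 150 mm over the bench). A spring holds it shut (about 4 N at the grip) up to 0.4 rad; past that it snaps open by itself.
- block: Sample block: aluminium, 36 x 36 x 46 mm, with a dark disc 28 mm across and 2 mm thick on top; about 160 g. Origin at the centre of its underside, z up, sides along x and y. Starts standing in the nest, underside 14 mm over the bench, yaw within 0.05 rad of the fixture's, held by the clamp.
- reagent_bottle: Bystander: brown glass bottle, 54 mm across, 110 mm high; origin at the centre of its underside.
- beaker: Bystander: glass beaker, 60 mm across, 70 mm high; origin at the centre of its underside.
- tip_box: Bystander: closed grey tip box, 85 x 120 x 55 mm; origin at the centre of its underside.
Not all that is in view belongs to the job. There is more than one size of the fixture; the one meant has the size given above.

How it is judged:
On the way, in this order (a step that is already met when the one before it is completed fails the run):
1. the empty square bay has been turned to the loading point and rests there, the block still in the clamped nest (horizontal distance between bay and load_point below 0.005 m and velocity of joint carousel between -0.05 and 0.05 rad/s and distance between block and fixture below 0.022 m and value of joint clamp_handle below 0.3 rad), for 0.3 s.
2. the clamp's handle has been flipped over to the open side, the block still in its nest, the bay still at the loading point (value of joint clamp_handle above 1.3 rad and distance between block and fixture below 0.022 m and horizontal distance between bay and load_point below 0.007 m), for 0.1 s.
At the end, for the whole second after the job is handed in: The block stands upright (within 0.08 rad) on the floor of the square bay (underside within 4 mm of the floor, centre within 7 mm of the bay's centre), at rest and released; the bay is within 7 mm of the loading point (5 mm when first turned there); the clamp's handle is still open (beyond 1.3 rad) (horizontal distance between bay and load_point below 0.007 m and horizontal distance between block and bay below 0.007 m and z of block in the frame of bay between -0.004 and 0.004 m and angle between block's own z axis and vertical below 0.08 rad and linear speed of block below 0.02 m/s and value of joint clamp_handle above 1.3 rad); the robot touches nothing.
It fails at once if the block is dropped into the bay (moving faster than 0.45 m/s just above it) (distance between block and bay below 0.05 m and linear speed of block above 0.45 m/s).
It fails at once if a bystander is shifted by more than 30 mm or tipped (distance of any of reagent_bottle, beaker, tip_box from where it was at the start of the episode above 0.03 m or angle between any of reagent_bottle, beaker, tip_box's own z axis and vertical above 0.4 rad).
It also fails if it takes over 72 s, if anything falls off the work surface, if the arm or the gripper's body presses on something with over 40 N, if the wrist force passes 120 N, or if a joint passes its speed limit or range.

## Working session

There is one attempt and no reset: what is moved stays moved. The work goes in short steps, Python scripts to look and compute and a tool call to move; the robot and the scene stay as the last step left them, time stands still between calls to the robot, and variables do not carry over. Pictures are saved under pics/ and viewed, and the job is handed in when it is done.

Besides the shell and the picture viewer there is one more tool, called after "Request:" as name([rows], argument=value, ...), one row to a line, values as JSON. drive_tool: Moves the arm, as the interface text tells. Its arguments: {"type":"object","properties":{"increments":{"type":"array"},"gripper":{"type":"number"},"grip_force":{"type":"number"}},"required":["increments"]}

```bash
ls; mkdir -p pics
cat > h.py <<'E'
import numpy as np, cv2
from rig import robot
def snap(n):
    s=robot.observe(); d=robot.snapshot(n)
    if 'world_to_cam' in d: T=np.linalg.inv(np.array(d['world_to_cam']))
    else:
        W=np.eye(4); W[:3,:3]=s['tcp_rot']; W[:3,3]=s['ee_pos']; T=W@np.array(d['mount'])
    K=np.array(d['intrinsics']); z=np.array(d['z_map']); h,w=z.shape
    u,v=np.meshgrid(np.arange(w),np.arange(h))
    P=np.stack([(u-K[0,2])/K[0,0]*z,(v-K[1,2])/K[1,1]*z,z],-1)@T[:3,:3].T+T[:3,3]
    P[z<=0]=np.nan
    return np.array(d['color']),P,K,T
def save(n,img): cv2.imwrite('pics/'+n+'.png',cv2.cvtColor(img,cv2.COLOR_RGB2BGR))
E
python3 - <<'E'
from h import *
for n in ['scene','side','wrist']:
    c,P,K,T=snap(n); save(n+'0',c); np.savez('pics/'+n+'0.npz',c=c,P=P,K=K,T=T); print(n,T[:3,3],T[:3,2])
s=robot.observe(); print(s['clock'],s['tcp_rot'],s['ee_pos'],s['grip_width'])
E
```

```text
pics
scene [1.41602722 0.34234931 1.14418296] [-0.67547668 -0.16079638 -0.71963586]
side [ 0.04761191 -0.74150326  0.65361591] [ 0.39717913  0.78536912 -0.47480953]
wrist [0.1935756  0.59856197 0.38499742] [ 0.23910636 -0.10946504 -0.96480337]
0.15 [[-9.09064982e-01  4.16654123e-01 -4.47995874e-04]
 [ 4.16654357e-01  9.09064642e-01 -7.89520965e-04]
 [ 7.83000432e-05 -9.04385294e-04 -9.99999588e-01]] [0.26026801 0.56791652 0.21348627] 0.998844836354163
```

View pics/scene0.png

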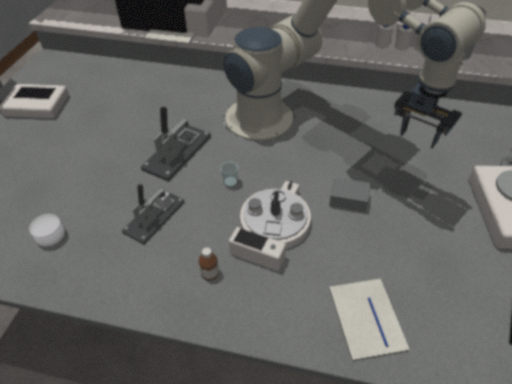

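View pics/side0.png

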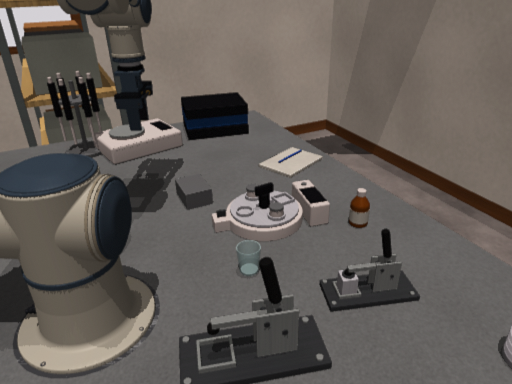

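View pics/wrist0.png

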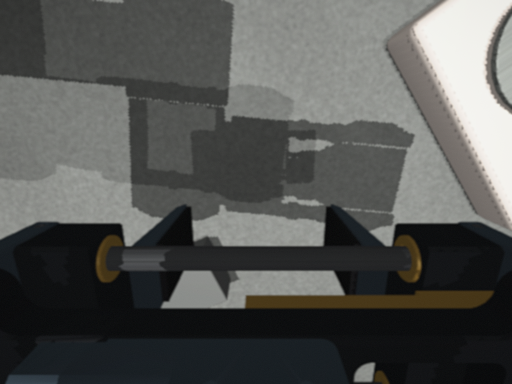

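Two fixtures could be meant: scene (177,148), larger with an empty nest, and scene (153,215), smaller and holding a silver block (side view (370,285)). The changer is at scene (275,215). I'll check sizes and take close crops.

Run:
```python
from h import *
d=np.load('pics/scene0.npz'); c,P=d['c'],d['P']
a=cv2.resize(c[175:250,105:205],None,fx=7,fy=7,interpolation=cv2.INTER_CUBIC)
save('cropfix',a)
a=cv2.resize(c[170:275,220:330],None,fx=5.5,fy=5.5,interpolation=cv2.INTER_CUBIC); save('cropch',a)
d=np.load('pics/side0.npz'); cs,Ps=d['c'],d['P']
a=cv2.resize(cs[220:310,310:425],None,fx=6.5,fy=6.5,interpolation=cv2.INTER_CUBIC); save('cropfix2',a)
# plates: points z 0.010-0.018
for nm,Q,C in(('scene',P,c),('side',Ps,cs)):
    for reg,(lo,hi) in {'A':((.0,-.6),(1.2,1.0))}.items():
        m=(Q[...,2]>.008)&(Q[...,2]<.02)
        n,l,st,cen=cv2.connectedComponentsWithStats(m.astype(np.uint8))
        for i in range(1,n):
            if st[i,4]>150:
                q=Q[l==i][:,:2].astype(np.float32); r=cv2.minAreaRect(q*1000); print(nm,st[i],np.round(r[0]),np.round(r[1]),r[2])
```

```text
scene [ 52  27 101  15 222] [-460. -911.] [ 33. 545.] 0.8776470422744751
scene [154  39  77  12 164] [-458. -437.] [385.  36.] 89.3099365234375
scene [  1  91  69  27 158] [ 156. -869.] [140. 275.] 48.33219528198242
scene [225 103  68  36 841] [24.  6.] [220. 268.] 12.471672058105469
scene [141 124  70  56 784] [ 260. -244.] [125. 291.] 73.79425048828125
scene [469 176  43  72 175] [324. 816.] [302.  42.] 18.75423812866211
scene [122 192  62  51 865] [ 573. -213.] [ 96. 208.] 71.32554626464844
scene [ 330  278   80   82 3901] [778. 480.] [214. 152.] 22.85372543334961
side [417  69  95  26 191] [2335. 1022.] [729.  40.] 89.36962127685547
side [188 129  61  10 154] [639. 866.] [ 24. 269.] 79.18394470214844
side [ 65 141 118  22 540] [216. 876.] [205. 464.] 59.745079040527344
side [259 147  64  29 949] [779. 479.] [220. 154.] 23.361955642700195
side [212 217  91  23 324] [459. 119.] [ 95. 262.] 64.38125610351562
side [ 320  270  100   39 1737] [ 574. -216.] [ 93. 206.] 71.64435577392578
side [  17  275  138   97 4150] [  3. -28.] [270. 218.] 7.189131259918213
side [ 179  315  153   69 3860] [ 267. -249.] [123. 275.] 74.40005493164062
side [200 340  32  26 477] [ 201. -224.] [49. 56.] 74.62028503417969
```

Run:
```python
from h import *
# height map top view from scene+side
pts=[];cols=[]
for n in('scene','side'):
    d=np.load(f'pics/{n}0.npz'); q=d['P'].reshape(-1,3); pts.append(q); cols.append(d['c'].reshape(-1,3))
for k,nm in enumerate(('scene','side')):
    q=pts[k];cc=cols[k]
    m=np.isfinite(q[:,0])&(q[:,0]>.2)&(q[:,0]<1.0)&(q[:,1]>-.5)&(q[:,1]<.3)&(q[:,2]<.2)&(q[:,2]>-.02)
    q=q[m];cc=cc[m];o=np.argsort(q[:,2]);q=q[o];cc=cc[o]
    img=np.zeros((800,800,3),np.uint8)
    # up = +x, left=+y
    r=((1.0-q[:,0])*1000).astype(int).clip(0,799); cl=((.3-q[:,1])*1000).astype(int).clip(0,799)
    for dr in range(-1,2):
        for dc in range(-1,2): img[(r+dr).clip(0,799),(cl+dc).clip(0,799)]=cc
    save('top_'+nm,cv2.resize(img,(600,600)))
```

```text
(no output)
```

View pics/cropfix.png

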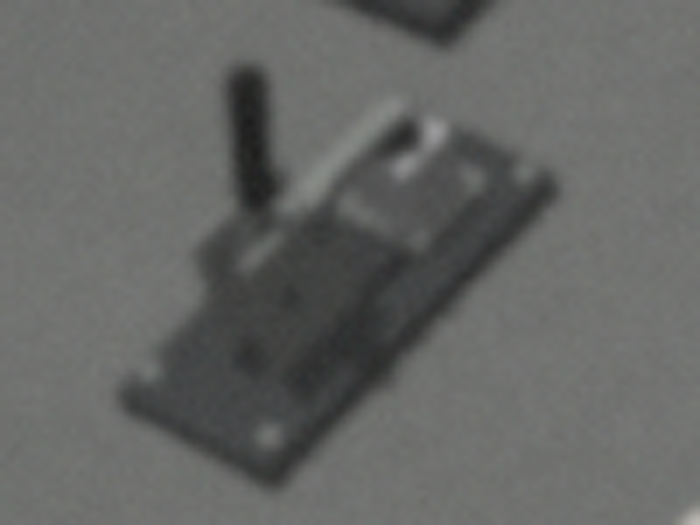

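View pics/cropfix2.png

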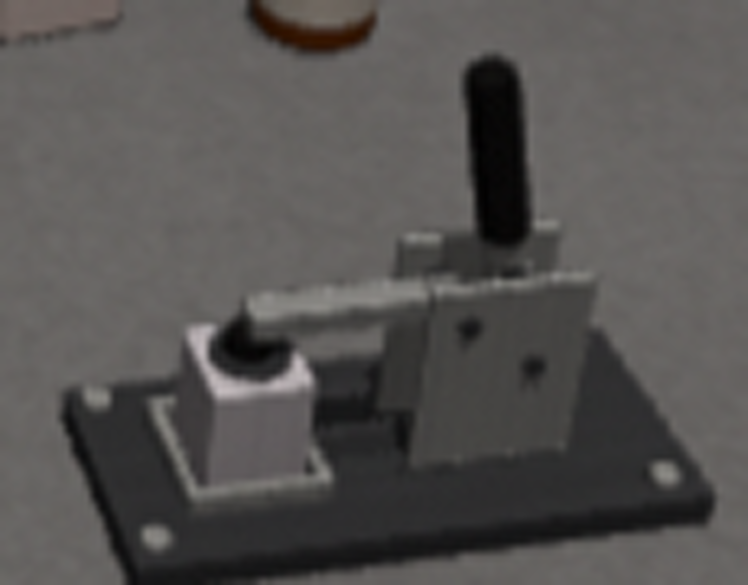

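View pics/cropch.png

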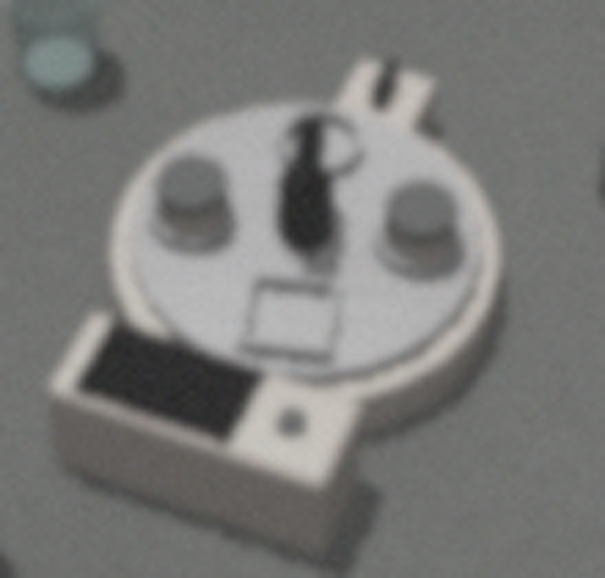

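View pics/top_scene.png

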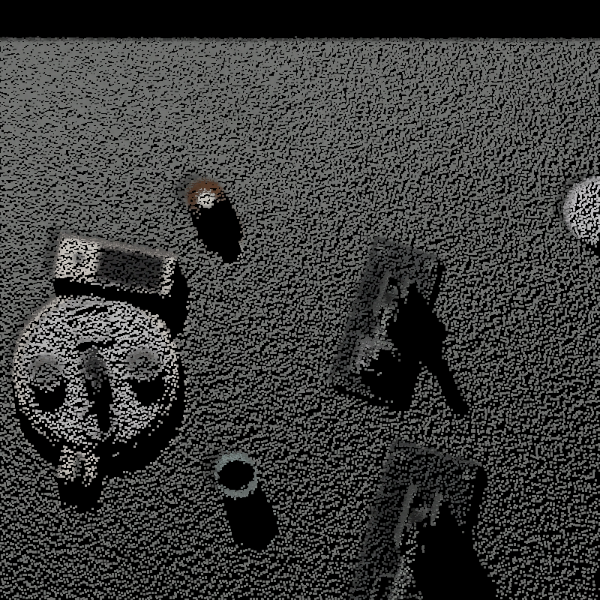

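View pics/top_side.png

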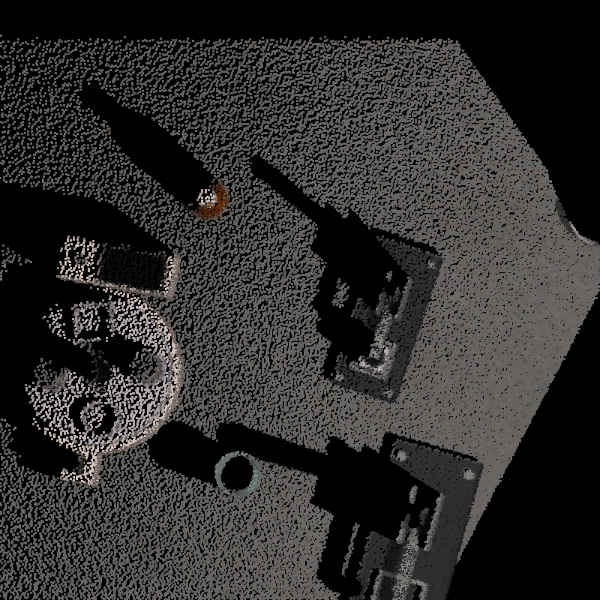

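Run:
```python
from h import *
from scipy.optimize import least_squares
for nm in('scene','side'):
    d=np.load(f'pics/{nm}0.npz'); Q=d['P'];C=d['c'].astype(float)
    q=Q.reshape(-1,3); cc=C.reshape(-1,3)
    near=np.hypot(q[:,0]-.507,q[:,1]-.171)<.25
    # housing top box z~.07
    m=near&(abs(q[:,2]-.07)<.004)&(np.hypot(q[:,0]-.507,q[:,1]-.171)>.105)
    r=cv2.minAreaRect((q[m][:,:2]*1000).astype(np.float32)); print(nm,'ctrl',m.sum(),r)
    m=near&(abs(q[:,2]-.046)<.003)&(np.hypot(q[:,0]-.507,q[:,1]-.171)<.108)
    print(' disc',m.sum(),cv2.minEnclosingCircle((q[m][:,:2]*1000).astype(np.float32)))
    m=near&(q[:,2]>.006)&(q[:,2]<.034)&(np.hypot(q[:,0]-.507,q[:,1]-.171)<.125)
    p=q[m]; f=lambda v:np.hypot(p[:,0]-v[0],p[:,1]-v[1])-.112
    s=least_squares(f,[.507,.171],loss='soft_l1',f_scale=.002); print(' wall',m.sum(),s.x,np.median(abs(s.fun)))
    # knob bar
    m=near&(q[:,2]>.092)&(np.hypot(q[:,0]-.507,q[:,1]-.171)<.06)
    p=q[m]*1000; print(' knob',m.sum(),p.max(0),cv2.minAreaRect(p[:,:2].astype(np.float32)))
    # fin
    m=near&(q[:,2]>.042)&(q[:,2]<.06)&(np.hypot(q[:,0]-.507,q[:,1]-.171)>.106)&(q[:,0]<.45)
    p=q[m]*1000; print(' fin',m.sum(),p.mean(0) if m.sum() else '')
    # bottle, beaker
    for k,(x,y) in {'bottle':(.74,.025),'beaker':(.37,-.015)}.items():
        m=(np.hypot(q[:,0]-x,q[:,1]-y)<.06)&(q[:,2]>.03); p=q[m]; print(k,p.mean(0),p.max(0),p.min(0))
    m=(q[:,2]>.048)&(q[:,2]<.062)&(abs(q[:,0]-.45)<.2)&(q[:,1]>.3)&(q[:,1]<.6)
    if m.sum(): print('tip',m.sum(),cv2.minAreaRect((q[m][:,:2]*1000).astype(np.float32)))
    # fixture parts
    xd=np.array([np.cos(np.radians(-18.5)),np.sin(np.radians(-18.5))]);yd=np.array([-xd[1],xd[0]]);o=np.array([.524,-.198])
    L=np.c_[(q[:,:2]-o)@xd,(q[:,:2]-o)@yd,q[:,2]]*1000
    m=(abs(L[:,0]-90)<100)&(abs(L[:,1])<60)&(L[:,2]>100)
    p=L[m]; 
    for z0 in (100,120,140,155):
        k=(p[:,2]>z0)&(p[:,2]<z0+15)
        if k.sum():print(' handle',z0,k.sum(),p[k].mean(0))
    m=(abs(L[:,0])<30)&(abs(L[:,1])<30)&(L[:,2]>57)&(L[:,2]<64); 
    if m.sum():print(' blocktop',m.sum(),L[m].min(0),L[m].max(0),cv2.minAreaRect(L[m][:,:2].astype(np.float32)))
    m=(abs(L[:,0]-85)<45)&(abs(L[:,1])<25)&(L[:,2]>70)&(L[:,2]<94); print(' plates',L[m].min(0),L[m].max(0))
```

```text
scene ctrl 830 ((514.2938232421875, 95.81715393066406), (393.90411376953125, 199.8247833251953), 13.63880443572998)
 disc 1369 ((505.477783203125, 171.8453826904297), 101.5777587890625)
 wall 242 [0.50235078 0.17184547] 0.0016897489558082707
 knob 92 [535.69482264 186.20361038 120.74334026] ((506.3558349609375, 172.809326171875), (59.18568420410156, 21.26986312866211), 11.127494812011719)
 fin 391 [378.23106774 271.98351019  53.03642245]
bottle [0.74652982 0.03136427 0.07339476] [0.76290386 0.05406835 0.11535912] [0.70957631 0.00074253 0.03006146]
beaker [ 0.36609502 -0.01518643  0.05316419] [0.39802649 0.01376476 0.07633256] [ 0.33473715 -0.04463266  0.03007347]
tip 749 ((361.8701477050781, 391.7626037597656), (90.95365905761719, 119.66526794433594), 0.28833499550819397)
 handle 100 22 [ 87.17683111   6.78568381 108.07308421]
 handle 120 23 [ 82.93789159   5.40935142 126.43802116]
 handle 140 25 [ 78.63989521   6.64000348 147.06258667]
 handle 155 35 [ 74.56335117   3.84726919 163.41601077]
 blocktop 46 [-20.18563219 -15.51230092  57.11033466] [17.7754131  19.04951521 63.73771741] (
[... 792 characters left out ...]
13413] [0.39739374 0.01264725 0.07314237] [ 0.33835596 -0.04789039  0.03004171]
tip 535 ((363.6871643066406, 387.43255615234375), (123.92825317382812, 86.15696716308594), 88.85777282714844)
 handle 100 45 [ 83.00187542  -5.301273   108.40579038]
 handle 120 47 [ 78.85871377  -5.14293298 127.11210165]
 handle 140 48 [ 75.32904846  -5.31546915 147.53871765]
 handle 155 68 [ 72.81186064  -2.93577619 163.46709331]
 blocktop 141 [-18.06005949 -19.32510545  57.03590517] [18.31931452 16.01464538 63.83889822] ((0.16971588134765625, -1.565652847290039), (34.828033447265625, 36.68772888183594), 88.68778991699219)
 plates [ 40.08163856 -18.38685486  70.0531621 ] [115.16792453  17.22984668  93.60493173]
```

Fixture chosen: scene (153,215). It measures 206 x 93 mm and carries the block; the other, at (177,148), is bigger and empty. I'm moving the wrist camera over the changer.

Request:
drive_tool([
  {"x": -0.034,"y": -0.031,"z": -0.01},
  {"x": -0.034,"y": -0.031,"z": -0.01},
  {"x": -0.034,"y": -0.031,"z": -0.01},
  {"x": -0.034,"y": -0.031,"z": -0.01},
  {"x": -0.034,"y": -0.031,"z": -0.01},
])

```text
invalid input at $.increments[0]: expected keys x, y, z, turn
```

Request:
drive_tool([
  {"x": -0.034,"y": -0.031},
  {"x": -0.034,"y": -0.031},
  {"x": -0.034,"y": -0.031},
  {"x": -0.034,"y": -0.031},
  {"x": -0.034,"y": -0.031},
])

```text
invalid input at $.increments[0]: expected keys x, y, z, turn
```

Request:
drive_tool([
  {"x": -0.034,"y": -0.031,"z": -0.01,"turn": 0},
  {"x": -0.034,"y": -0.031,"z": -0.01,"turn": 0},
  {"x": -0.034,"y": -0.031,"z": -0.01,"turn": 0},
  {"x": -0.034,"y": -0.031,"z": -0.01,"turn": 0},
  {"x": -0.034,"y": -0.031,"z": -0.01,"turn": 0},
])

```text
clock: 0.65
ee_pos: [0.35, 0.353, 0.262]
tcp_rot: [[-0.912, 0.41, -0.003], [0.41, 0.912, -0.003], [0.002, -0.004, -1.0]]
wrist_force: [1.5, 0.6, 0.3]
grip_width: 1.0
```

Request:
drive_tool([
  {"x": -0.036,"y": -0.033,"z": 0,"turn": -0.13},
  {"x": -0.032,"y": -0.037,"z": 0,"turn": -0.13},
  {"x": -0.027,"y": -0.041,"z": 0,"turn": -0.13},
  {"x": -0.021,"y": -0.044,"z": 0,"turn": -0.13},
  {"x": 0,"y": 0,"z": 0,"turn": 0},
])

```text
clock: 1.15
ee_pos: [0.4207, 0.1858, 0.2636]
tcp_rot: [[-0.999, -0.054, -0.0], [-0.054, 0.999, -0.003], [0.001, -0.003, -1.0]]
wrist_force: [0.1, 0.1, -0.6]
grip_width: 1.0
```

Run:
```python
from h import *
c,P,K,T=snap('wrist'); save('w1',cv2.resize(c,(768,576))); np.savez('pics/w1.npz',c=c,P=P,K=K,T=T)
print(robot.observe()['ee_pos'],robot.observe()['joints'])
```

```text
[0.42002128 0.18744854 0.26355208] [ 0.2911499   0.2075963   1.65761736 -0.00180402  1.27779871 -1.32848796]
```

View pics/w1.png

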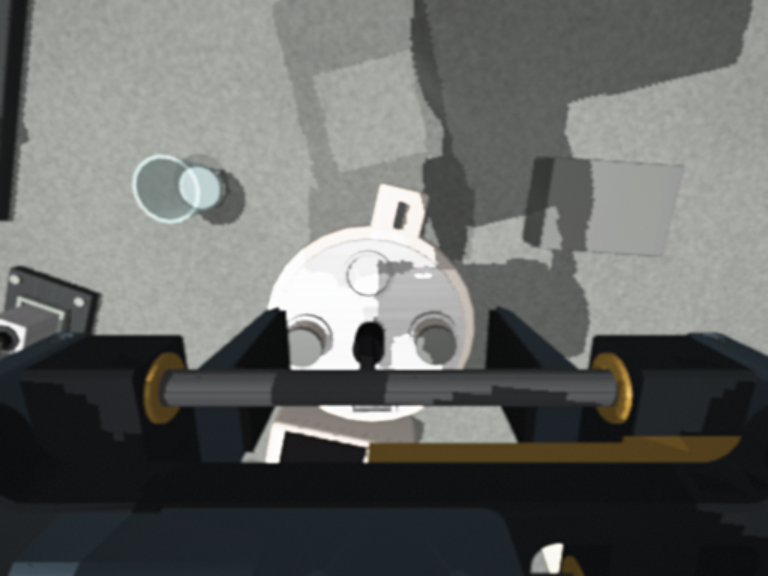

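Request:
drive_tool([
  {"x": -0.045,"y": -0.012,"z": 0,"turn": 0},
  {"x": -0.045,"y": 0,"z": 0,"turn": 0},
  {"x": 0,"y": 0,"z": 0,"turn": 0},
])

```text
clock: 1.5
ee_pos: [0.5116, 0.1814, 0.2633]
tcp_rot: [[-0.999, -0.045, -0.002], [-0.045, 0.999, -0.001], [0.002, -0.001, -1.0]]
wrist_force: [0.1, 0.2, 0.3]
grip_width: 1.003
```

Run:
```python
from h import *
c,P,K,T=snap('wrist'); save('w2',cv2.resize(c,(768,576))); np.savez('pics/w2.npz',c=c,P=P,K=K,T=T)
print(robot.observe()['ee_pos'])
```

```text
[0.50917195 0.18135441 0.26314027]
```

View pics/w2.png

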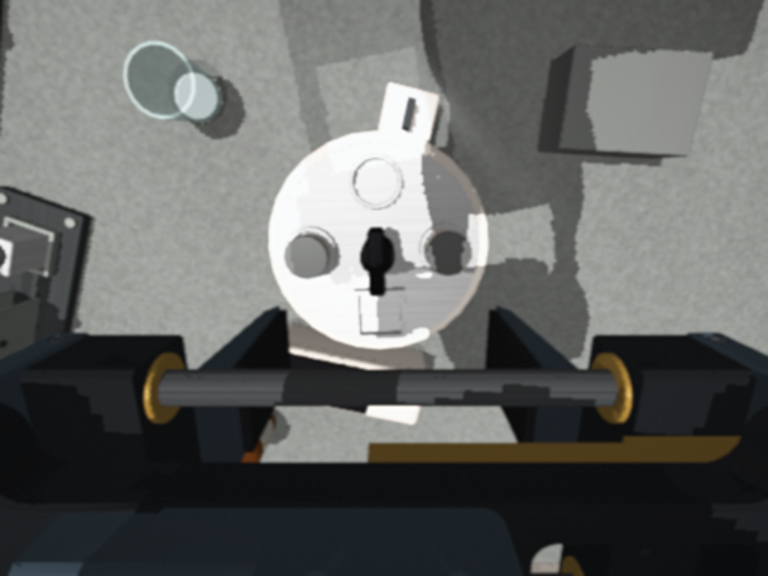

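The view shows the whole carousel: fin at (410,113), round rim at (377,182), knob bar at (377,262), square bay at (380,312). I'm measuring these now.

Run:
```python
from h import *
d=np.load('pics/w2.npz'); c,P,K,T=d['c'],d['P'],d['K'],d['T']
def ray(u,v,z):
    r=T[:3,:3]@np.array([(u-K[0,2])/K[0,0],(v-K[1,2])/K[1,1],1]); return T[:3,3]+r*(z-T[2,3])/r[2]
# rectified top views at z planes, 2px/mm? around (0.49,.171), image up=-x, right=+y (like picture)
def rect(z,x0,x1,y0,y1,s):
    xs=np.arange(x0,x1,s);ys=np.arange(y0,y1,s)
    X,Y=np.meshgrid(xs,ys,indexing='ij'); Z=np.full_like(X,z)
    W=np.stack([X,Y,Z],-1)-T[:3,3]; cm=W@T[:3,:3]
    u=cm[...,0]/cm[...,2]*K[0,0]+K[0,2]; v=cm[...,1]/cm[...,2]*K[1,1]+K[1,2]
    return cv2.remap(c,u.astype(np.float32),v.astype(np.float32),cv2.INTER_CUBIC)
save('r46',rect(.046,.36,.64,.04,.30,.0005))
save('rfin',cv2.resize(rect(.056,.35,.42,.14,.24,.0005),None,fx=4,fy=4))
save('rknob',cv2.resize(rect(.116,.46,.56,.11,.23,.0005),None,fx=3,fy=3))
# depth based fits
q=P.reshape(-1,3)
m=(q[:,2]>.1)&(q[:,2]<.125)&(np.hypot(q[:,0]-.507,q[:,1]-.171)<.05); print('knob',m.sum(),cv2.minAreaRect((q[m][:,:2]*1000).astype(np.float32)),np.median(q[m][:,2]))
m=(abs(q[:,2]-.046)<.003)&(np.hypot(q[:,0]-.507,q[:,1]-.171)<.115); print('disc',cv2.minEnclosingCircle((q[m][:,:2]*1000).astype(np.float32)))
```

```text
knob 514 ((507.7906799316406, 171.4915008544922), (55.991554260253906, 13.680774688720703), 2.4267237186431885) 0.11644283848100884
disc ((507.8039855957031, 170.92568969726562), 113.93533325195312)
```

View pics/r46.png

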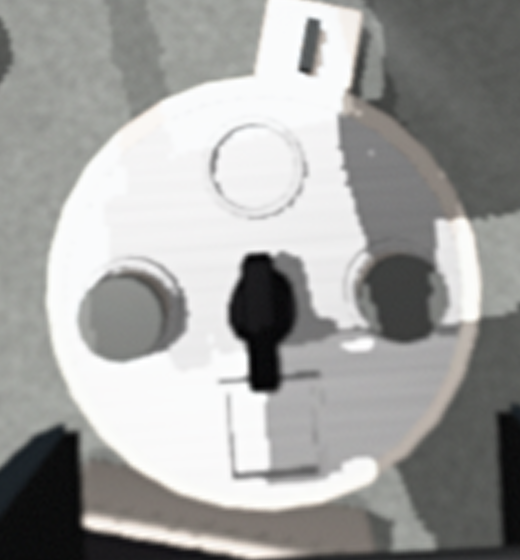

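View pics/rfin.png

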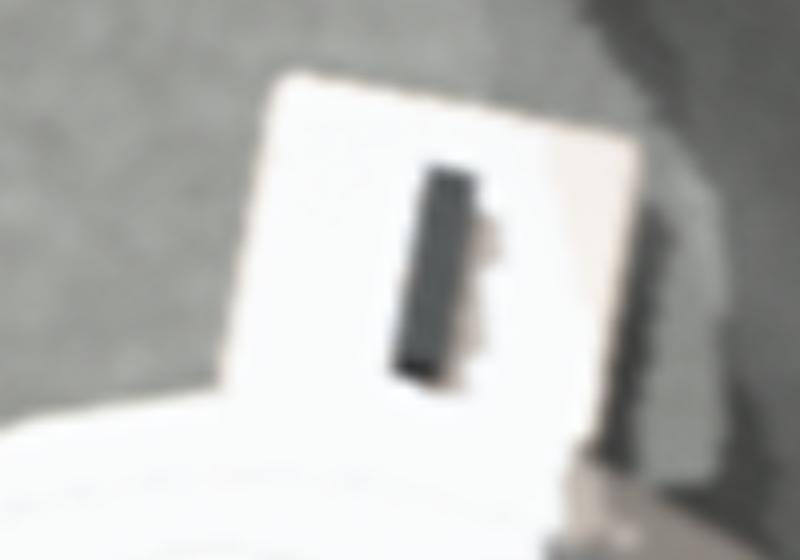

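View pics/rknob.png

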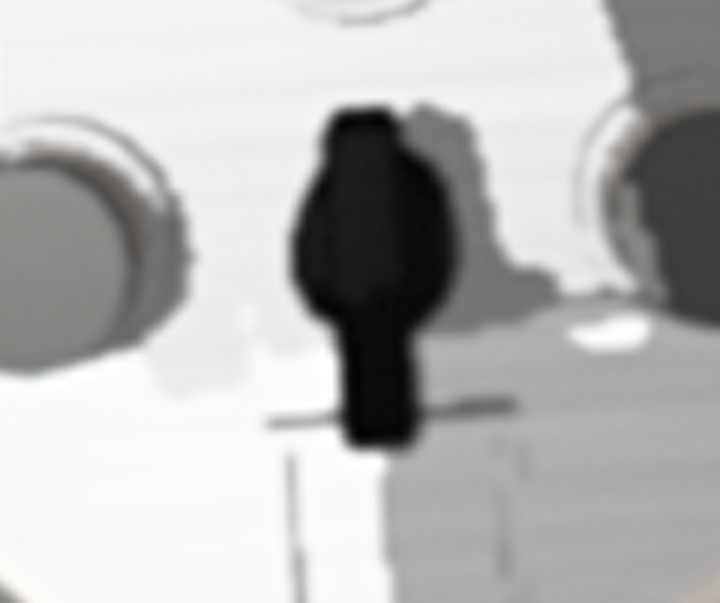

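Request:
drive_tool([
  {"x": 0.001,"y": -0.01,"z": 0.01,"turn": 0},
  {"x": 0,"y": 0,"z": 0.04,"turn": 0},
  {"x": 0,"y": 0,"z": 0.04,"turn": 0},
  {"x": 0,"y": 0,"z": 0.03,"turn": 0},
  {"x": 0,"y": 0,"z": 0,"turn": 0},
])

```text
clock: 2.05
ee_pos: [0.5024, 0.1721, 0.1387]
tcp_rot: [[-0.999, -0.046, -0.004], [-0.046, 0.999, -0.001], [0.004, -0.001, -1.0]]
wrist_force: [0.4, -0.4, 0.4]
grip_width: 1.003
```

Request:
drive_tool([
  {"x": -0.005,"y": 0,"z": 0.03,"turn": 0},
  {"x": 0,"y": 0,"z": 0.015,"turn": 0},
  {"x": 0,"y": 0,"z": 0.0,"turn": 0},
])

```text
clock: 2.35
ee_pos: [0.5057, 0.1728, 0.0953]
tcp_rot: [[-0.999, -0.046, -0.003], [-0.046, 0.999, -0.001], [0.003, -0.001, -1.0]]
wrist_force: [-0.1, -0.2, 0.7]
grip_width: 1.004
```

Request:
drive_tool([
  {"x": -0.002,"y": -0.001,"z": 0.004,"turn": 0},
  {"x": 0,"y": 0,"z": 0,"turn": 0},
  {"x": 0,"y": 0,"z": 0.0,"turn": 0},
  {"x": 0,"y": 0,"z": 0,"turn": 0},
  {"x": 0,"y": 0,"z": 0.0,"turn": 0},
], gripper=0, grip_force=25)

```text
clock: 2.85
ee_pos: [0.5091, 0.1724, 0.096]
tcp_rot: [[-0.999, -0.046, 0.002], [-0.046, 0.999, 0.0], [-0.002, 0.0, -1.0]]
wrist_force: [0.5, -0.1, -0.0]
grip_width: 0.59
```

Request:
drive_tool([
  {"x": 0.001,"y": 0,"z": 0.005,"turn": 0},
  {"x": 0,"y": 0,"z": 0,"turn": 0},
  {"x": 0,"y": 0,"z": 0.0,"turn": 0},
  {"x": 0,"y": 0,"z": 0,"turn": 0},
  {"x": 0,"y": 0,"z": 0.0,"turn": 0},
])

```text
clock: 3.35
ee_pos: [0.508, 0.1717, 0.0908]
tcp_rot: [[-0.999, -0.047, 0.002], [-0.047, 0.999, -0.001], [-0.002, -0.001, -1.0]]
wrist_force: [-0.4, -36.2, 10.0]
grip_width: 0.155
```

Request:
drive_tool([
  {"x": 0,"y": -0.0005,"z": 0,"turn": 0},
  {"x": 0,"y": 0,"z": 0,"turn": 0},
])

```text
clock: 3.55
ee_pos: [0.508, 0.1713, 0.0908]
tcp_rot: [[-0.999, -0.047, 0.002], [-0.047, 0.999, -0.001], [-0.002, -0.001, -1.0]]
wrist_force: [-0.1, -0.0, -0.0]
grip_width: 0.156
```

Request:
drive_tool([
  {"x": 0,"y": 0,"z": 0,"turn": 0.14},
  {"x": 0,"y": 0,"z": 0,"turn": 0.14},
  {"x": 0,"y": 0,"z": 0,"turn": 0.14},
  {"x": 0,"y": 0,"z": 0,"turn": 0.14},
  {"x": 0,"y": 0,"z": 0,"turn": 0.0},
])

```text
clock: 4.05
ee_pos: [0.5079, 0.1709, 0.0908]
tcp_rot: [[-0.861, 0.508, 0.002], [0.508, 0.861, -0.002], [-0.003, -0.0, -1.0]]
wrist_force: [0.1, -0.1, 0.1]
grip_width: 0.153
```

Request:
drive_tool([
  {"x": 0,"y": 0,"z": 0,"turn": 0.14},
  {"x": 0,"y": 0,"z": 0,"turn": 0.14},
  {"x": 0,"y": 0,"z": 0,"turn": 0.14},
  {"x": 0,"y": 0,"z": 0,"turn": 0.14},
  {"x": 0,"y": 0,"z": 0,"turn": 0.14},
])

```text
clock: 4.55
ee_pos: [0.5074, 0.1705, 0.0908]
tcp_rot: [[-0.334, 0.943, 0.001], [0.943, 0.334, -0.003], [-0.003, 0.0, -1.0]]
wrist_force: [0.5, -0.7, 1.9]
grip_width: 0.151
```

Request:
drive_tool([
  {"x": 0,"y": 0,"z": 0,"turn": 0.14},
  {"x": 0,"y": 0,"z": 0,"turn": 0.14},
  {"x": 0,"y": 0,"z": 0,"turn": 0.14},
  {"x": 0,"y": 0,"z": 0,"turn": 0.14},
  {"x": 0,"y": 0,"z": 0,"turn": 0.14},
])

```text
clock: 5.05
ee_pos: [0.5069, 0.1705, 0.0908]
tcp_rot: [[0.355, 0.935, -0.0], [0.935, -0.355, -0.003], [-0.003, 0.001, -1.0]]
wrist_force: [-1.1, 0.2, 1.2]
grip_width: 0.154
```

Request:
drive_tool([
  {"x": 0,"y": 0,"z": 0,"turn": 0.14},
  {"x": 0,"y": 0,"z": 0,"turn": 0.14},
  {"x": 0,"y": 0,"z": 0,"turn": 0.14},
  {"x": 0,"y": 0,"z": 0,"turn": 0.14},
  {"x": 0,"y": 0,"z": 0,"turn": 0.14},
])

```text
clock: 5.55
ee_pos: [0.5065, 0.1709, 0.0908]
tcp_rot: [[0.875, 0.484, -0.001], [0.484, -0.875, -0.002], [-0.002, 0.002, -1.0]]
wrist_force: [-0.5, -0.2, 2.1]
grip_width: 0.151
```

Request:
drive_tool([
  {"x": 0,"y": 0,"z": 0,"turn": 0.14},
  {"x": 0,"y": 0,"z": 0,"turn": 0.14},
  {"x": 0,"y": 0,"z": 0,"turn": 0.14},
  {"x": 0,"y": 0,"z": 0,"turn": 0.14},
  {"x": 0,"y": 0,"z": 0,"turn": 0.05},
])

```text
clock: 6.05
ee_pos: [0.5063, 0.1714, 0.0908]
tcp_rot: [[0.994, -0.109, -0.001], [-0.109, -0.994, -0.002], [-0.001, 0.002, -1.0]]
wrist_force: [-0.4, -2.7, 0.2]
grip_width: 0.152
```

Request:
drive_tool([
  {"x": 0,"y": 0,"z": 0,"turn": 0.0},
  {"x": 0,"y": 0,"z": 0,"turn": 0.0},
])

```text
clock: 6.25
ee_pos: [0.5063, 0.1713, 0.0908]
tcp_rot: [[0.995, -0.101, -0.001], [-0.101, -0.995, -0.001], [-0.001, 0.002, -1.0]]
wrist_force: [0.3, -1.4, -0.2]
grip_width: 0.154
```

Request:
drive_tool([
  {"x": 0,"y": 0,"z": 0,"turn": 0.08},
  {"x": 0,"y": 0,"z": 0,"turn": 0.0},
  {"x": 0,"y": 0,"z": 0,"turn": 0.0},
])

```text
clock: 6.55
ee_pos: [0.5064, 0.1714, 0.0908]
tcp_rot: [[0.985, -0.171, -0.001], [-0.171, -0.985, -0.001], [-0.001, 0.001, -1.0]]
wrist_force: [-0.7, -0.7, 0.3]
grip_width: 0.154
```

Request:
drive_tool([
  {"x": 0,"y": 0,"z": 0,"turn": 0.012},
  {"x": 0,"y": 0,"z": 0,"turn": 0.0},
])

```text
clock: 6.75
ee_pos: [0.5064, 0.1714, 0.0908]
tcp_rot: [[0.984, -0.179, -0.001], [-0.179, -0.984, -0.001], [-0.001, 0.001, -1.0]]
wrist_force: [-0.1, -1.9, 0.1]
grip_width: 0.154
```

Request:
drive_tool([
  {"x": 0,"y": 0,"z": 0,"turn": 0},
  {"x": 0,"y": 0,"z": 0,"turn": 0.0},
  {"x": 0,"y": 0,"z": 0,"turn": 0.0},
  {"x": 0,"y": 0,"z": -0.03,"turn": 0.0},
  {"x": 0,"y": 0,"z": -0.04,"turn": 0.0},
], gripper=0.6)

```text
clock: 7.25
ee_pos: [0.5038, 0.1709, 0.1581]
tcp_rot: [[0.984, -0.176, -0.01], [-0.176, -0.984, -0.003], [-0.009, 0.005, -1.0]]
wrist_force: [0.9, 0.8, -0.1]
grip_width: 0.555
```

Request:
drive_tool([
  {"x": -0.02,"y": 0,"z": -0.04,"turn": 0},
  {"x": -0.03,"y": 0,"z": -0.035,"turn": 0.0},
  {"x": -0.03,"y": 0,"z": -0.03,"turn": 0.0},
  {"x": -0.03,"y": 0,"z": 0,"turn": 0.0},
  {"x": 0,"y": 0,"z": 0,"turn": 0.0},
])

```text
clock: 7.75
ee_pos: [0.395, 0.1915, 0.2727]
tcp_rot: [[0.984, -0.176, -0.002], [-0.176, -0.984, -0.0], [-0.001, 0.001, -1.0]]
wrist_force: [0.0, -0.7, -1.1]
grip_width: 0.603
```

```bash
cat >> h.py <<'E'
def rect(c,K,T,z,x0,x1,y0,y1,s):
    xs=np.arange(x0,x1,s);ys=np.arange(y0,y1,s)
    X,Y=np.meshgrid(xs,ys,indexing='ij'); Z=np.full_like(X,z)
    cm=(np.stack([X,Y,Z],-1)-T[:3,3])@T[:3,:3]
    u=cm[...,0]/cm[...,2]*K[0,0]+K[0,2]; v=cm[...,1]/cm[...,2]*K[1,1]+K[1,2]
    return cv2.remap(c,u.astype(np.float32),v.astype(np.float32),cv2.INTER_CUBIC)
E
python3 - <<'E'
from h import *
c,P,K,T=snap('wrist'); save('w3',cv2.resize(c,(768,576))); np.savez('pics/w3.npz',c=c,P=P,K=K,T=T)
print(robot.observe()['ee_pos'],robot.observe()['joints'])
save('w3r',rect(c,K,T,.046,.36,.64,.04,.30,.0005))
q=P.reshape(-1,3)
m=(q[:,2]>.1)&(q[:,2]<.125)&(np.hypot(q[:,0]-.507,q[:,1]-.171)<.05); print('knob',m.sum(),cv2.minAreaRect((q[m][:,:2]*1000).astype(np.float32)),np.median(q[m][:,2]))
E
```

```text
[0.39706419 0.19145703 0.27294519] [ 3.13870403e-01  1.68024185e-01  1.68232279e+00 -2.56537216e-04
  1.29117443e+00  2.06201318e+00]
knob 615 ((507.2543640136719, 170.8701629638672), (13.041513442993164, 54.90946578979492), 79.53546142578125) 0.11653770500651423
```

View pics/w3r.png

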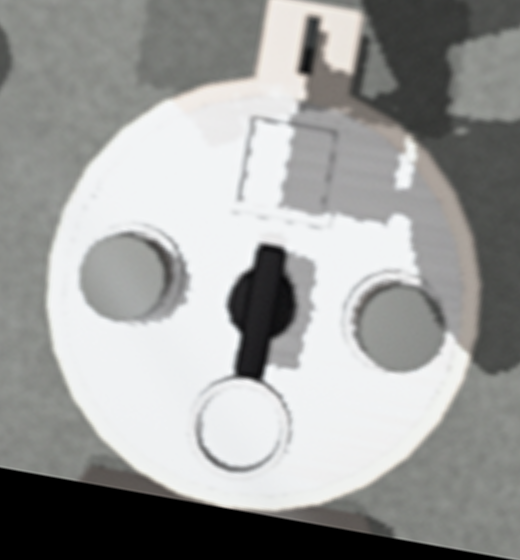

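View pics/w3.png

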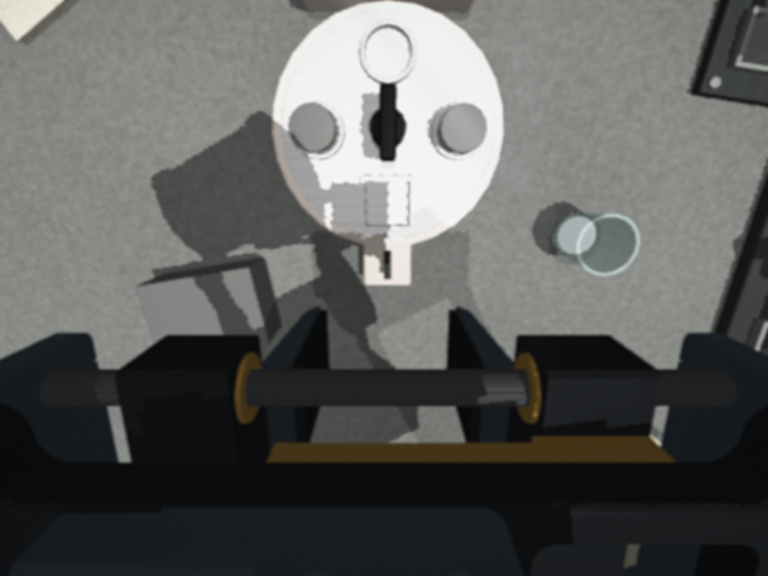

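The carousel is aligned: knob, bay and fin are collinear at column 388, and the bar measures -10.5°, the same as the pointer. Next I'll view the fixture.

Request:
drive_tool([
  {"x": 0.013,"y": 0.044,"z": 0,"turn": 0},
  {"x": 0.013,"y": 0.044,"z": 0,"turn": 0.0},
  {"x": 0.013,"y": 0.044,"z": 0,"turn": 0.0},
  {"x": 0.013,"y": 0.044,"z": 0,"turn": 0.0},
  {"x": 0.013,"y": 0.044,"z": 0,"turn": 0.0},
], gripper=0)

```text
clock: 8.3
ee_pos: [0.4269, -0.0404, 0.2721]
tcp_rot: [[0.986, -0.165, 0.002], [-0.165, -0.986, 0.001], [0.002, -0.001, -1.0]]
wrist_force: [1.4, 0.1, -0.4]
grip_width: 0.192
```

Request:
drive_tool([
  {"x": 0.013,"y": 0.044,"z": 0,"turn": 0},
  {"x": 0.013,"y": 0.044,"z": 0,"turn": 0.0},
  {"x": 0.013,"y": 0.044,"z": 0,"turn": 0.0},
  {"x": 0,"y": 0,"z": 0,"turn": 0.14},
  {"x": 0,"y": 0,"z": 0,"turn": 0.0},
])

```text
clock: 8.8
ee_pos: [0.4459, -0.193, 0.2694]
tcp_rot: [[0.951, -0.308, 0.001], [-0.308, -0.951, -0.0], [0.001, -0.0, -1.0]]
wrist_force: [-1.1, 1.2, 0.6]
grip_width: 0.003
```

Run:
```python
from h import *
c,P,K,T=snap('wrist'); save('w4',cv2.resize(c,(768,576))); np.savez('pics/w4.npz',c=c,P=P,K=K,T=T)
print(robot.observe()['ee_pos'],robot.observe()['joints'])
save('w4r',cv2.resize(rect(c,K,T,.014,.44,.72,-.35,-.10,.0005),None,fx=1,fy=1))
q=P.reshape(-1,3)
m=(q[:,2]>.008)&(q[:,2]<.019)&(np.hypot(q[:,0]-.574,q[:,1]+.215)<.12); print('plate',m.sum(),cv2.minAreaRect((q[m][:,:2]*1000).astype(np.float32)))
m=(q[:,2]>.05)&(q[:,2]<.07)&(np.hypot(q[:,0]-.524,q[:,1]+.198)<.03); print('block',m.sum(),cv2.minAreaRect((q[m][:,:2]*1000).astype(np.float32)))
m=(q[:,2]>.15)&(q[:,2]<.18)&(np.hypot(q[:,0]-.59,q[:,1]+.22)<.06); print('tip',m.sum(),q[m].mean(0),q[m].max(0))
```

```text
[ 0.44602449 -0.1928829   0.26948561] [-5.31192535e-01  2.39338930e-01  1.59580670e+00  1.01928003e-04
  1.30488338e+00  1.34677261e+00]
plate 6287 ((576.389892578125, -214.4252166748047), (90.15109252929688, 203.6140899658203), 71.85863494873047)
block 516 ((525.9407958984375, -198.4553985595703), (35.11012649536133, 34.78772735595703), 71.96221923828125)
tip 343 [ 0.59451147 -0.22091306  0.16718994] [ 0.60451724 -0.21207483  0.17117889]
```

View pics/w4.png

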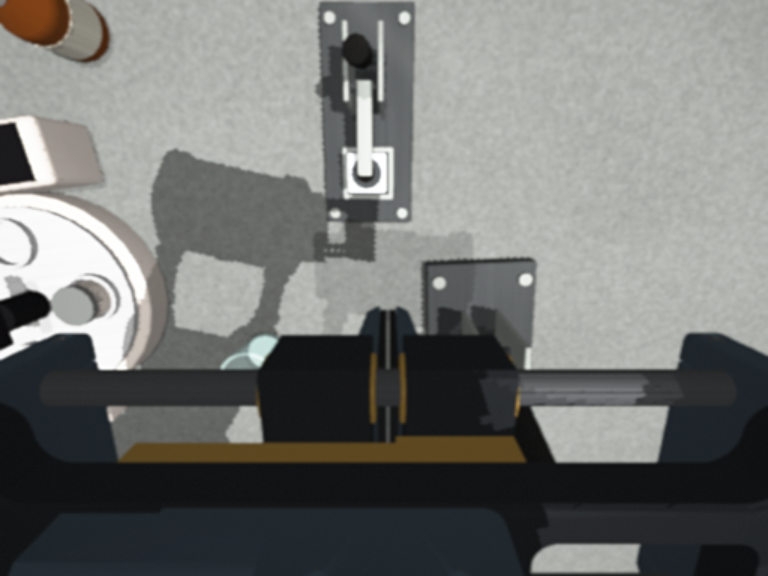

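View pics/w4r.png

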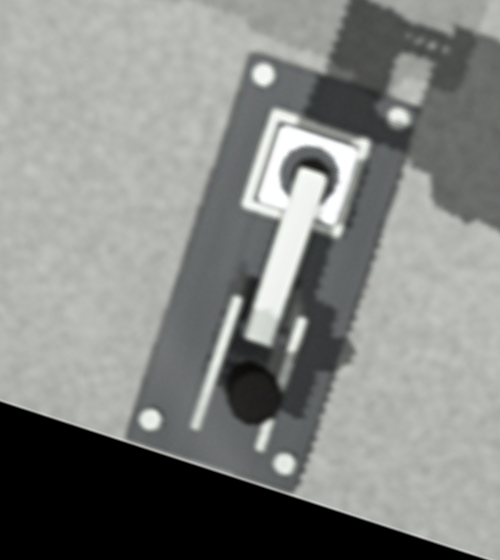

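Request:
drive_tool([
  {"x": 0.035,"y": -0.02,"z": 0.01,"turn": 0},
  {"x": 0.036,"y": 0,"z": 0.03,"turn": 0.0},
  {"x": 0.036,"y": 0,"z": 0.03,"turn": 0.0},
  {"x": 0,"y": 0,"z": 0.045,"turn": 0.0},
  {"x": 0,"y": 0,"z": 0,"turn": 0.0},
])

```text
clock: 9.35
ee_pos: [0.5604, -0.2036, 0.1513]
tcp_rot: [[0.96, -0.278, 0.004], [-0.278, -0.96, -0.002], [0.005, 0.001, -1.0]]
wrist_force: [-0.8, 0.8, -0.4]
grip_width: 0.003
```

Request:
drive_tool([
  {"x": 0,"y": 0,"z": 0,"turn": 0},
])

```text
clock: 9.45
ee_pos: [0.5608, -0.203, 0.1521]
tcp_rot: [[0.961, -0.275, 0.004], [-0.275, -0.961, -0.002], [0.004, 0.001, -1.0]]
wrist_force: [0.3, -0.2, 0.1]
grip_width: 0.005
```

Request:
drive_tool([
  {"x": 0,"y": 0.005,"z": 0.003,"turn": 0.036},
  {"x": 0.015,"y": 0,"z": 0,"turn": 0},
  {"x": 0.018,"y": 0,"z": 0,"turn": 0},
  {"x": 0.018,"y": 0,"z": 0,"turn": 0},
  {"x": 0.015,"y": 0,"z": 0,"turn": 0},
])

```text
clock: 9.95
ee_pos: [0.6219, -0.2294, 0.16]
tcp_rot: [[0.95, -0.313, 0.009], [-0.313, -0.95, -0.005], [0.01, 0.002, -1.0]]
wrist_force: [-0.6, -0.3, 0.5]
grip_width: 0.008
```

Run:
```python
from h import *
c,P,K,T=snap('side'); save('s5',cv2.resize(c[190:320,290:440],None,fx=5,fy=4.5))
```

```text
(no output)
```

View pics/s5.png

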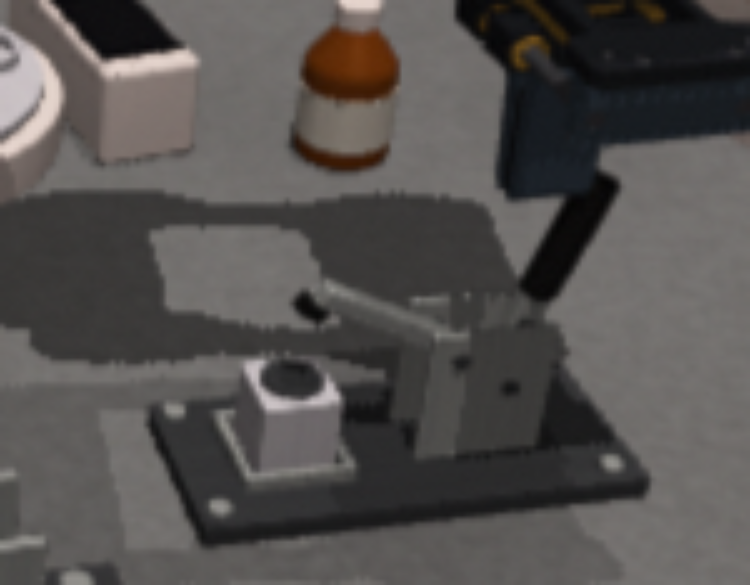

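The handle is moving over and the arm is rising; the block is still in its nest. I'm pushing a bit further.

Request:
drive_tool([
  {"x": 0.015,"y": 0,"z": 0.003,"turn": 0},
  {"x": 0.01,"y": 0,"z": 0,"turn": 0},
  {"x": 0,"y": 0,"z": 0,"turn": 0},
  {"x": 0,"y": 0,"z": 0,"turn": 0},
])

```text
clock: 10.4
ee_pos: [0.6488, -0.2396, 0.1642]
tcp_rot: [[0.949, -0.316, 0.018], [-0.316, -0.949, -0.01], [0.02, 0.004, -1.0]]
wrist_force: [0.1, 0.3, -0.4]
grip_width: 0.005
```

Run:
```python
from h import *
c,P,K,T=snap('side'); save('s6',cv2.resize(c[190:320,290:440],None,fx=5,fy=4.5))
```

```text
(no output)
```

View pics/s6.png

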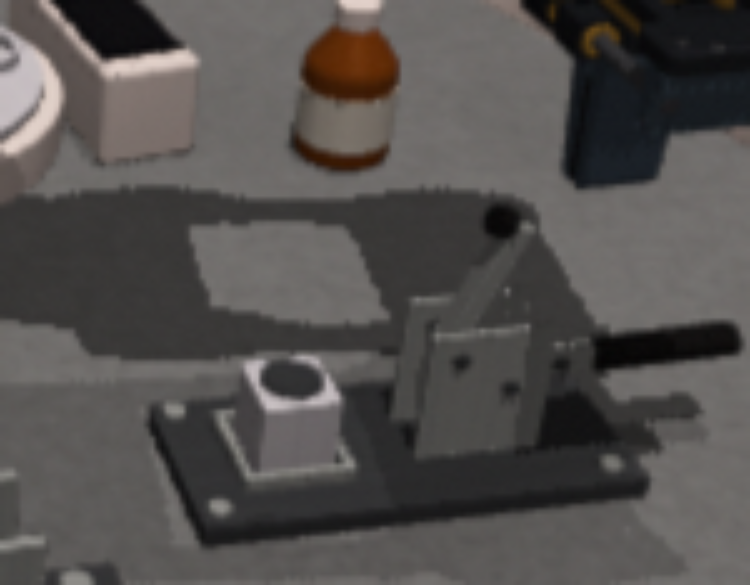

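The clamp is fully open and the block is still seated. Moving back above the block.

Request:
drive_tool([
  {"x": 0,"y": 0,"z": -0.03,"turn": 0},
  {"x": -0.04,"y": 0,"z": -0.01,"turn": 0},
  {"x": -0.044,"y": 0,"z": 0,"turn": 0},
  {"x": -0.044,"y": 0,"z": 0,"turn": 0},
  {"x": 0,"y": 0,"z": 0,"turn": 0},
], gripper=0.7)

```text
clock: 10.95
ee_pos: [0.5189, -0.1959, 0.2028]
tcp_rot: [[0.949, -0.316, 0.016], [-0.316, -0.949, -0.009], [0.018, 0.003, -1.0]]
wrist_force: [0.3, -0.1, 0.1]
grip_width: 0.409
```

Request:
drive_tool([
  {"x": 0,"y": 0,"z": 0,"turn": 0},
  {"x": 0,"y": 0,"z": 0,"turn": 0},
])

```text
clock: 11.15
ee_pos: [0.5179, -0.1956, 0.2038]
tcp_rot: [[0.949, -0.316, 0.017], [-0.316, -0.949, -0.009], [0.019, 0.004, -1.0]]
wrist_force: [0.1, -0.4, -0.4]
grip_width: 0.586
```

Request:
drive_tool([
  {"x": 0.007,"y": 0,"z": 0.02,"turn": 0},
  {"x": 0,"y": 0,"z": 0.04,"turn": 0},
  {"x": 0,"y": 0,"z": 0.04,"turn": 0},
  {"x": 0,"y": 0,"z": 0,"turn": 0},
  {"x": 0,"y": 0,"z": 0,"turn": 0},
])

```text
clock: 11.65
ee_pos: [0.5322, -0.2013, 0.1034]
tcp_rot: [[0.948, -0.316, 0.023], [-0.316, -0.949, -0.013], [0.026, 0.005, -1.0]]
wrist_force: [0.5, -1.1, 0.6]
grip_width: 0.701
```

Request:
drive_tool([
  {"x": -0.008,"y": -0.001,"z": 0.01,"turn": 0},
  {"x": 0,"y": 0,"z": 0.015,"turn": 0},
  {"x": 0,"y": 0,"z": 0.015,"turn": 0},
  {"x": 0,"y": 0,"z": 0,"turn": 0},
])

```text
clock: 12.05
ee_pos: [0.5309, -0.2006, 0.0697]
tcp_rot: [[0.948, -0.316, 0.032], [-0.315, -0.949, -0.017], [0.036, 0.006, -0.999]]
wrist_force: [0.5, 0.6, -0.1]
grip_width: 0.699
```

Request:
drive_tool([
  {"x": -0.006,"y": 0,"z": 0,"turn": 0},
  {"x": 0,"y": 0,"z": 0,"turn": 0},
])

```text
clock: 12.25
ee_pos: [0.5264, -0.1994, 0.0724]
tcp_rot: [[0.948, -0.316, 0.035], [-0.315, -0.949, -0.018], [0.039, 0.007, -0.999]]
wrist_force: [-0.2, 0.5, -0.8]
grip_width: 0.7
```

Run:
```python
from h import *
s=robot.observe(); print(np.round(s['joints'],4),np.round(s['qd'],3),np.round(s['tau'],2))
print(s['tcp_rot'],s['ee_pos'])
```

```text
[-4.6760e-01  5.7030e-01  1.6838e+00 -1.0000e-03  8.4790e-01  1.4250e+00] [ 0.    -0.014 -0.041 -0.001  0.019  0.003] [-8.000e-02 -8.159e+01 -2.558e+01  3.000e-02 -6.800e-01 -3.000e-02]
[[ 0.94820051 -0.3157492   0.03490323]
 [-0.31527537 -0.9488203  -0.01847921]
 [ 0.03895169  0.00651786 -0.99921984]] [ 0.52642798 -0.19935987  0.07241804]
```

Request:
drive_tool([
  {"x": 0,"y": 0,"z": -0.04,"turn": 0},
  {"x": 0,"y": 0,"z": -0.04,"turn": 0},
  {"x": 0,"y": 0,"z": 0,"turn": 0},
])

```text
clock: 12.55
ee_pos: [0.5239, -0.1981, 0.1578]
tcp_rot: [[0.948, -0.316, 0.036], [-0.315, -0.949, -0.019], [0.041, 0.007, -0.999]]
wrist_force: [0.5, 0.1, -0.1]
grip_width: 0.7
```

Request:
drive_tool([
  {"x": 0,"y": 0,"z": 0,"turn": 0},
])

```text
clock: 12.65
ee_pos: [0.5243, -0.1982, 0.1594]
tcp_rot: [[0.948, -0.316, 0.039], [-0.315, -0.949, -0.02], [0.043, 0.007, -0.999]]
wrist_force: [0.2, 0.0, -0.7]
grip_width: 0.701
```

Request:
drive_tool([
  {"x": 0,"y": 0,"z": 0.04,"turn": 0},
])

```text
clock: 12.75
ee_pos: [0.5288, -0.2006, 0.1235]
tcp_rot: [[0.948, -0.316, 0.047], [-0.315, -0.949, -0.025], [0.052, 0.008, -0.999]]
wrist_force: [0.7, -0.1, -2.0]
grip_width: 0.7
```

Request:
drive_tool([
  {"x": 0,"y": 0,"z": 0,"turn": 0},
])

```text
clock: 12.85
ee_pos: [0.5265, -0.1994, 0.1201]
tcp_rot: [[0.948, -0.316, 0.041], [-0.315, -0.949, -0.022], [0.046, 0.008, -0.999]]
wrist_force: [-0.2, 0.6, 0.2]
grip_width: 0.697
```

Request:
drive_tool([
  {"x": -0.002,"y": 0,"z": 0.02,"turn": 0},
  {"x": -0.001,"y": 0,"z": 0.02,"turn": 0},
  {"x": -0.001,"y": 0,"z": 0.01,"turn": 0},
  {"x": -0.001,"y": 0,"z": 0.005,"turn": 0},
  {"x": 0,"y": 0,"z": 0,"turn": 0},
])

```text
clock: 13.35
ee_pos: [0.5248, -0.1994, 0.0666]
tcp_rot: [[0.948, -0.316, 0.041], [-0.315, -0.949, -0.022], [0.046, 0.008, -0.999]]
wrist_force: [0.2, -0.3, 0.7]
grip_width: 0.7
```

Request:
drive_tool([
  {"x": 0,"y": -0.0015,"z": 0.014,"turn": 0},
  {"x": 0,"y": 0,"z": 0.012,"turn": 0},
  {"x": 0,"y": 0,"z": 0.007,"turn": 0},
  {"x": 0,"y": 0,"z": 0.003,"turn": 0},
  {"x": 0,"y": 0,"z": 0,"turn": 0},
])

```text
clock: 13.85
ee_pos: [0.5279, -0.1991, 0.0291]
tcp_rot: [[0.948, -0.316, 0.043], [-0.315, -0.949, -0.023], [0.048, 0.008, -0.999]]
wrist_force: [0.4, 0.3, 0.5]
grip_width: 0.7
```

Request:
drive_tool([
  {"x": -0.001,"y": 0,"z": -0.001,"turn": 0},
  {"x": 0,"y": 0,"z": 0,"turn": 0},
  {"x": 0,"y": 0,"z": 0,"turn": 0},
  {"x": 0,"y": 0,"z": 0,"turn": 0},
], gripper=0.25, grip_force=25)

```text
clock: 14.25
ee_pos: [0.5271, -0.1989, 0.0309]
tcp_rot: [[0.948, -0.316, 0.044], [-0.315, -0.949, -0.023], [0.049, 0.008, -0.999]]
wrist_force: [0.1, -0.4, -1.8]
grip_width: 0.395
```

Request:
drive_tool([
  {"x": 0,"y": 0,"z": 0,"turn": 0},
  {"x": 0,"y": 0,"z": 0,"turn": 0},
])

```text
clock: 14.45
ee_pos: [0.5271, -0.1989, 0.031]
tcp_rot: [[0.948, -0.316, 0.044], [-0.315, -0.949, -0.023], [0.049, 0.008, -0.999]]
wrist_force: [0.7, -0.1, -1.5]
grip_width: 0.394
```

Request:
drive_tool([
  {"x": 0,"y": 0,"z": -0.008,"turn": 0},
  {"x": 0,"y": 0,"z": -0.015,"turn": 0},
  {"x": 0,"y": 0,"z": -0.025,"turn": 0},
  {"x": 0,"y": 0,"z": -0.03,"turn": 0},
  {"x": 0,"y": 0,"z": -0.03,"turn": 0},
])

```text
clock: 14.95
ee_pos: [0.5197, -0.1952, 0.1404]
tcp_rot: [[0.948, -0.316, 0.037], [-0.315, -0.949, -0.019], [0.041, 0.007, -0.999]]
wrist_force: [0.7, 0.5, -1.7]
grip_width: 0.394
```

Request:
drive_tool([
  {"x": 0,"y": 0,"z": -0.03,"turn": 0},
  {"x": 0,"y": 0,"z": -0.015,"turn": 0},
  {"x": 0,"y": 0,"z": -0.005,"turn": 0},
])

```text
clock: 15.25
ee_pos: [0.5184, -0.1944, 0.1974]
tcp_rot: [[0.948, -0.316, 0.042], [-0.315, -0.949, -0.022], [0.047, 0.008, -0.999]]
wrist_force: [0.4, -0.8, -2.6]
grip_width: 0.395
```

Run:
```python
from h import *
c,P,K,T=snap('side'); save('s7',cv2.resize(c[150:320,200:440],None,fx=3.3,fy=3.3))
```

```text
(no output)
```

View pics/s7.png

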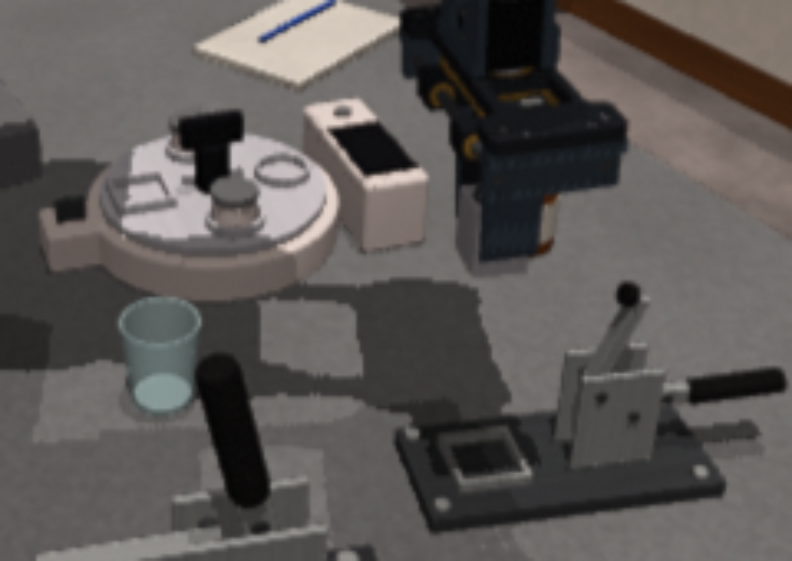

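Block lifted cleanly, clamp still open. Carrying it to the bay.

Request:
drive_tool([
  {"x": -0.011,"y": -0.02,"z": 0,"turn": 0},
  {"x": -0.02,"y": -0.036,"z": 0,"turn": 0},
  {"x": -0.022,"y": -0.039,"z": 0,"turn": 0},
  {"x": -0.022,"y": -0.039,"z": 0,"turn": 0},
  {"x": -0.022,"y": -0.039,"z": 0,"turn": 0},
])

```text
clock: 15.8
ee_pos: [0.4801, 0.0014, 0.1882]
tcp_rot: [[0.946, -0.323, 0.04], [-0.322, -0.946, -0.023], [0.046, 0.009, -0.999]]
wrist_force: [1.3, -0.4, -1.6]
grip_width: 0.391
```

Request:
drive_tool([
  {"x": -0.022,"y": -0.039,"z": 0,"turn": 0},
  {"x": -0.022,"y": -0.039,"z": 0,"turn": 0},
  {"x": -0.018,"y": -0.03,"z": 0,"turn": 0},
  {"x": -0.012,"y": -0.02,"z": 0,"turn": 0},
  {"x": -0.005,"y": -0.01,"z": 0,"turn": 0},
])

```text
clock: 16.3
ee_pos: [0.4436, 0.1664, 0.1791]
tcp_rot: [[0.947, -0.32, 0.033], [-0.319, -0.947, -0.023], [0.039, 0.012, -0.999]]
wrist_force: [-0.4, -0.4, -2.6]
grip_width: 0.396
```

Request:
drive_tool([
  {"x": -0.003,"y": -0.008,"z": 0,"turn": -0.07},
  {"x": -0.002,"y": -0.006,"z": 0,"turn": -0.06},
  {"x": 0,"y": 0,"z": 0,"turn": 0},
  {"x": 0,"y": 0,"z": 0,"turn": 0},
])

```text
clock: 16.7
ee_pos: [0.4418, 0.1817, 0.1764]
tcp_rot: [[0.981, -0.19, 0.03], [-0.189, -0.982, -0.025], [0.034, 0.019, -0.999]]
wrist_force: [-0.0, 0.7, -1.8]
grip_width: 0.39
```

Run:
```python
from h import *
c,P,K,T=snap('wrist'); save('w8',cv2.resize(c,(768,576))); np.savez('pics/w8.npz',c=c,P=P,K=K,T=T)
s=robot.observe(); print(s['ee_pos'],s['tcp_rot'])
c,P,K,T=snap('side'); save('s8',cv2.resize(c[120:260,180:340],None,fx=4.5,fy=4.5)); np.savez('pics/s8.npz',c=c,P=P,K=K,T=T)
```

```text
[0.44181679 0.18166396 0.17644476] [[ 0.98132667 -0.19006806  0.02953122]
 [-0.18937237 -0.98159154 -0.02482257]
 [ 0.03370557  0.01876666 -0.9992556 ]]
```

View pics/w8.png

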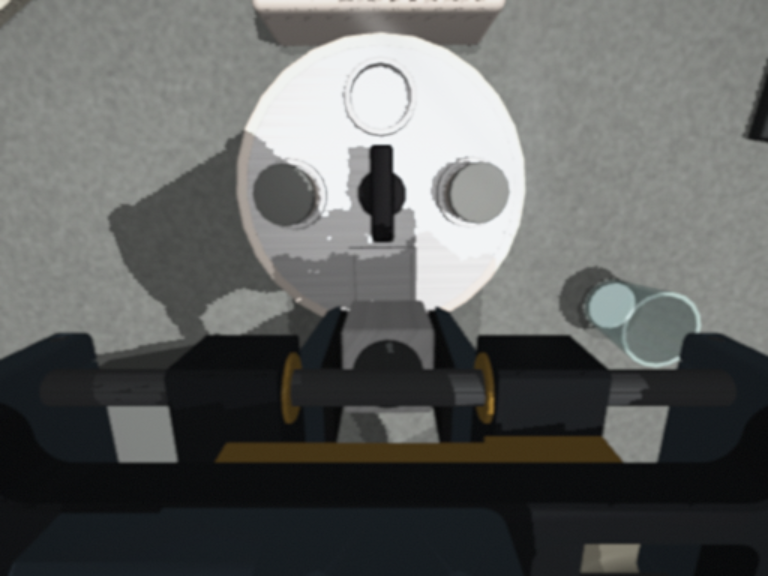

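View pics/s8.png

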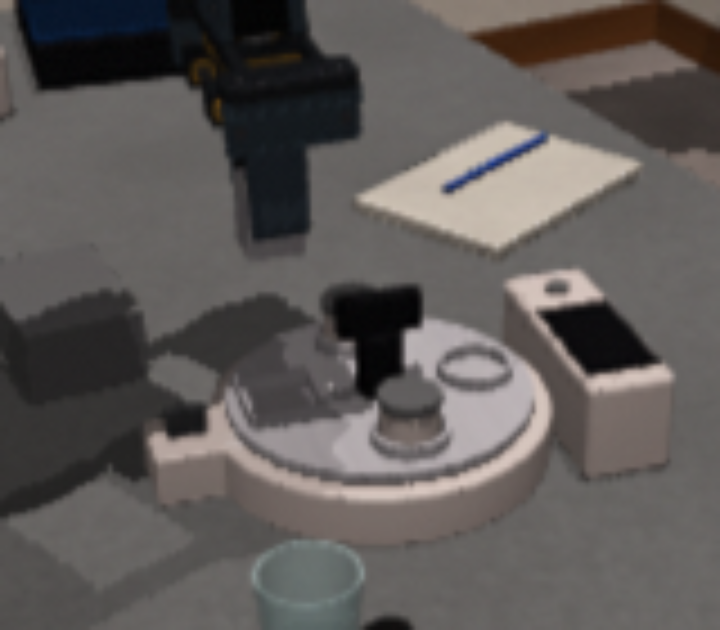

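Run:
```python
from h import *
for n in('w3','w8'):
    d=np.load(f'pics/{n}.npz'); c,P,K,T=[d[k] for k in('c','P','K','T')]
    q=P.reshape(-1,3)
    m=(q[:,2]>.051)&(q[:,2]<.06)&(np.hypot(q[:,0]-.4435,q[:,1]-.183)<.04); print(n,m.sum(),cv2.minAreaRect((q[m][:,:2]*1000).astype(np.float32)),np.median(q[m][:,2]))
    m=(q[:,2]>.05)&(q[:,2]<.06)&(abs(np.hypot(q[:,0]-.507,q[:,1]-.171)-.127)<.02); print(' fin',m.sum(),cv2.minAreaRect((q[m][:,:2]*1000).astype(np.float32)) if m.sum() else '')
    m=(abs(q[:,2]-.081)<.004)&(np.hypot(q[:,0]-.507,q[:,1]-.171)<.1)
    lab=q[m]; 
    for s in(-1,1):
        p=lab[(lab[:,1]-.171)*s>.02]; print(' jar',len(p),cv2.minEnclosingCircle((p[:,:2]*1000).astype(np.float32)))
    if n=='w3':
        im=rect(c,K,T,.056,.405,.485,.14,.23,.00025); save('bay3',cv2.resize(im,None,fx=2,fy=1.8) if 0 else cv2.resize(im,None,fx=1.8,fy=1.8))
    if n=='w8':
        m=(abs(q[:,0]-.443)<.03)&(abs(q[:,1]-.183)<.022)&(q[:,2]>.185)&(q[:,2]<.22); print('block face pts',m.sum(), np.percentile(q[m],[2,50,98],axis=0) if m.sum() else '')
```

```text
w3 405 ((443.9288635253906, 182.33326721191406), (50.401580810546875, 51.00331115722656), 78.833984375) 0.05667292919757677
 fin 85 ((383.4288024902344, 193.9186553955078), (6.040388584136963, 25.056455612182617), 79.81443786621094)
 jar 839 ((496.156005859375, 107.04951477050781), 20.478853225708008)
 jar 836 ((519.5043334960938, 234.9224090576172), 20.43527603149414)
w8 431 ((448.6156921386719, 182.15054321289062), (50.50800323486328, 42.228355407714844), 80.08690643310547) 0.056804204164376204
 fin 658 ((618.5444946289062, 150.7206268310547), (156.3798828125, 2.932310104370117), 79.59972381591797)
 jar 1329 ((496.088623046875, 107.0174560546875), 20.516494750976562)
 jar 1360 ((519.5431518554688, 234.70973205566406), 20.37196922302246)
block face pts 2996 [[0.42402273 0.16225777 0.186983  ]
 [0.45436308 0.18265637 0.20640846]
 [0.46386762 0.2033967  0.21830318]]
```

View pics/bay3.png

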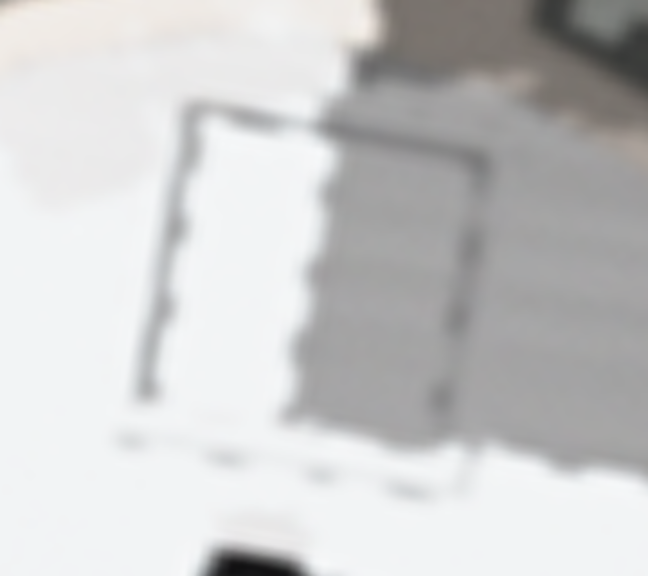

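Request:
drive_tool([
  {"x": 0,"y": -0.003,"z": 0.015,"turn": -0.01},
  {"x": 0,"y": 0,"z": 0.025,"turn": 0},
  {"x": 0,"y": 0,"z": 0.02,"turn": 0},
  {"x": 0,"y": 0,"z": 0.01,"turn": 0},
  {"x": 0,"y": 0,"z": 0.004,"turn": 0},
])

```text
clock: 17.3
ee_pos: [0.4468, 0.1807, 0.1014]
tcp_rot: [[0.982, -0.188, 0.033], [-0.187, -0.982, -0.024], [0.037, 0.017, -0.999]]
wrist_force: [1.3, 0.2, -1.2]
grip_width: 0.394
```

Request:
drive_tool([
  {"x": 0,"y": 0,"z": 0,"turn": 0},
])

```text
clock: 17.4
ee_pos: [0.4467, 0.1804, 0.1012]
tcp_rot: [[0.981, -0.189, 0.032], [-0.188, -0.982, -0.024], [0.036, 0.018, -0.999]]
wrist_force: [0.1, 0.1, -1.2]
grip_width: 0.395
```

Request:
drive_tool([
  {"x": -0.0035,"y": -0.0027,"z": 0.005,"turn": -0.006},
  {"x": 0,"y": 0,"z": 0.012,"turn": 0},
  {"x": 0,"y": 0,"z": 0.006,"turn": 0},
  {"x": 0,"y": 0,"z": 0.002,"turn": 0},
  {"x": 0,"y": 0,"z": 0,"turn": 0},
])

```text
clock: 17.9
ee_pos: [0.4458, 0.1842, 0.0774]
tcp_rot: [[0.982, -0.183, 0.037], [-0.182, -0.983, -0.023], [0.04, 0.016, -0.999]]
wrist_force: [0.7, 0.5, -2.5]
grip_width: 0.394
```

Run:
```python
from h import *
c,P,K,T=snap('side'); save('s9',cv2.resize(c[150:250,200:320],None,fx=6,fy=6)); np.savez('pics/s9.npz',c=c,P=P,K=K,T=T)
```

```text
(no output)
```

View pics/s9.png

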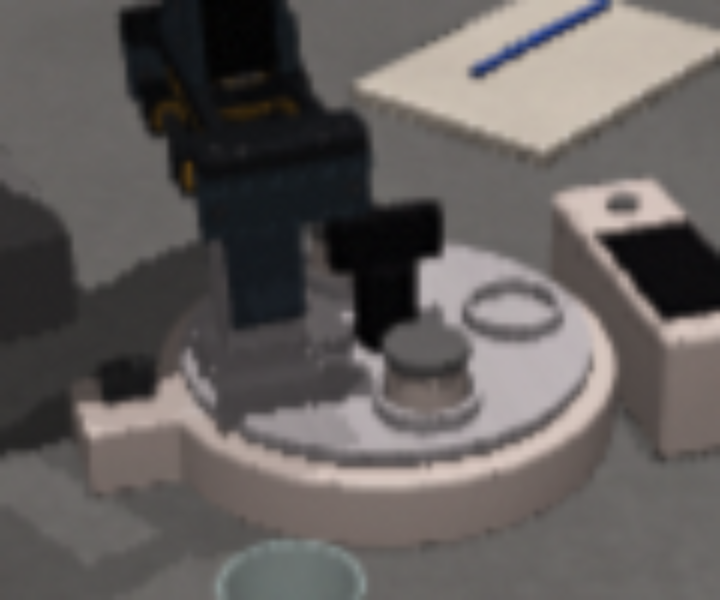

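Request:
drive_tool([
  {"x": -0.001,"y": 0.0013,"z": 0.003,"turn": 0},
  {"x": 0,"y": 0,"z": 0.003,"turn": 0},
  {"x": 0,"y": 0,"z": 0.002,"turn": 0},
  {"x": 0,"y": 0,"z": 0,"turn": 0},
])

```text
clock: 18.35
ee_pos: [0.4453, 0.183, 0.0697]
tcp_rot: [[0.982, -0.183, 0.038], [-0.182, -0.983, -0.023], [0.042, 0.015, -0.999]]
wrist_force: [0.8, -0.3, -1.8]
grip_width: 0.391
```

Request:
drive_tool([
  {"x": 0,"y": 0,"z": 0.003,"turn": 0},
  {"x": 0,"y": 0,"z": 0.002,"turn": 0},
  {"x": 0,"y": 0,"z": 0,"turn": 0},
  {"x": 0,"y": 0,"z": 0,"turn": 0},
])

```text
clock: 18.75
ee_pos: [0.4456, 0.1828, 0.0642]
tcp_rot: [[0.982, -0.183, 0.038], [-0.182, -0.983, -0.023], [0.042, 0.015, -0.999]]
wrist_force: [-0.2, -0.5, -1.7]
grip_width: 0.393
```

Request:
drive_tool([
  {"x": 0,"y": 0,"z": 0.001,"turn": 0},
  {"x": 0,"y": 0,"z": 0,"turn": 0},
])

```text
clock: 18.95
ee_pos: [0.4457, 0.1829, 0.0632]
tcp_rot: [[0.982, -0.183, 0.038], [-0.182, -0.983, -0.022], [0.042, 0.015, -0.999]]
wrist_force: [-0.2, 0.5, -1.9]
grip_width: 0.394
```

Request:
drive_tool([
  {"x": 0,"y": 0,"z": 0.001,"turn": 0},
  {"x": 0,"y": 0,"z": 0,"turn": 0},
])

```text
clock: 19.15
ee_pos: [0.4459, 0.183, 0.063]
tcp_rot: [[0.982, -0.183, 0.039], [-0.182, -0.983, -0.022], [0.043, 0.015, -0.999]]
wrist_force: [0.3, 0.1, -2.2]
grip_width: 0.398
```

Request:
drive_tool([
  {"x": 0,"y": 0,"z": 0.0015,"turn": 0},
  {"x": 0,"y": 0,"z": 0,"turn": 0},
])

```text
clock: 19.35
ee_pos: [0.4462, 0.1832, 0.0628]
tcp_rot: [[0.982, -0.183, 0.041], [-0.182, -0.983, -0.022], [0.044, 0.014, -0.999]]
wrist_force: [-0.4, -0.6, -2.3]
grip_width: 0.394
```

Height has stopped falling at z = 0.063, which is the expected seated height. Releasing.

Request:
drive_tool([
  {"x": 0,"y": 0,"z": 0,"turn": 0},
  {"x": 0,"y": 0,"z": 0,"turn": 0},
  {"x": 0,"y": 0,"z": 0,"turn": 0},
  {"x": 0,"y": 0,"z": 0,"turn": 0},
], gripper=0.6)

```text
clock: 19.75
ee_pos: [0.4465, 0.1833, 0.0628]
tcp_rot: [[0.982, -0.183, 0.041], [-0.182, -0.983, -0.021], [0.045, 0.013, -0.999]]
wrist_force: [0.3, 1.0, 0.2]
grip_width: 0.595
```

Run:
```python
from h import *
c,P,K,T=snap('side'); save('s10',cv2.resize(c[150:250,200:320],None,fx=6,fy=6))
print(robot.observe()['grip_width'],robot.observe()['ee_pos'])
```

```text
0.5971272370074511 [0.44655758 0.18329997 0.06279021]
```

View pics/s10.png

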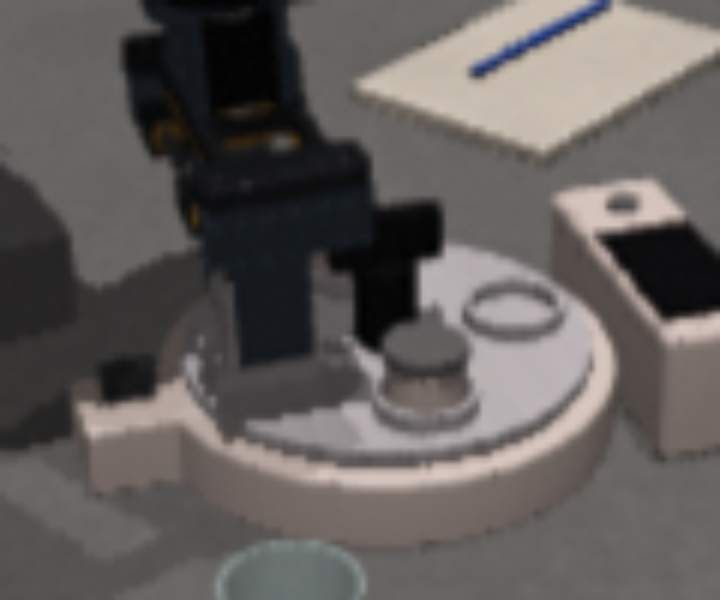

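Request:
drive_tool([
  {"x": 0,"y": 0,"z": -0.02,"turn": 0},
  {"x": 0,"y": 0,"z": -0.03,"turn": 0},
  {"x": 0,"y": 0,"z": -0.045,"turn": 0},
  {"x": 0,"y": 0,"z": -0.045,"turn": 0},
  {"x": -0.02,"y": 0,"z": -0.035,"turn": 0},
])

```text
clock: 20.3
ee_pos: [0.4184, 0.1898, 0.2384]
tcp_rot: [[0.982, -0.184, 0.032], [-0.183, -0.983, -0.024], [0.036, 0.018, -0.999]]
wrist_force: [0.3, 0.1, 0.5]
grip_width: 0.597
```

Request:
drive_tool([
  {"x": -0.03,"y": 0,"z": -0.01,"turn": 0},
  {"x": -0.03,"y": 0,"z": 0,"turn": 0},
  {"x": 0,"y": 0,"z": 0,"turn": 0},
  {"x": 0,"y": 0,"z": 0,"turn": 0},
])

```text
clock: 20.7
ee_pos: [0.3578, 0.2023, 0.2517]
tcp_rot: [[0.982, -0.184, 0.041], [-0.183, -0.983, -0.02], [0.044, 0.012, -0.999]]
wrist_force: [0.2, 0.3, -0.1]
grip_width: 0.599
```

Run:
```python
from h import *
c,P,K,T=snap('wrist'); save('w11',cv2.resize(c,(768,576)))
q=P.reshape(-1,3)
m=(q[:,2]>.085)&(q[:,2]<.1)&(np.hypot(q[:,0]-.4435,q[:,1]-.183)<.035); print('blocktop',m.sum(),cv2.minAreaRect((q[m][:,:2]*1000).astype(np.float32)),np.median(q[m][:,2]))
A=np.c_[q[m][:,:2],np.ones(m.sum())]; print('slope',np.linalg.lstsq(A,q[m][:,2],rcond=None)[0])
m=(q[:,2]>.051)&(q[:,2]<.06)&(np.hypot(q[:,0]-.4435,q[:,1]-.183)<.04); print('rim',cv2.minAreaRect((q[m][:,:2]*1000).astype(np.float32)))
m=(q[:,2]>.1)&(q[:,2]<.125)&(np.hypot(q[:,0]-.507,q[:,1]-.171)<.05); print('knob',m.sum(),cv2.minAreaRect((q[m][:,:2]*1000).astype(np.float32)))
lab=q[(abs(q[:,2]-.081)<.004)&(np.hypot(q[:,0]-.507,q[:,1]-.171)<.1)]
for s in(-1,1):
    p=lab[((lab[:,1]-.171)*s>.02)&(lab[:,0]>.47)]; print(' jar',len(p),cv2.minEnclosingCircle((p[:,:2]*1000).astype(np.float32)))
c,P,K,T=snap('side'); save('s11',cv2.resize(c[140:320,170:440],None,fx=2.9,fy=2.9))
```

```text
blocktop 896 ((445.04443359375, 183.49453735351562), (35.1714973449707, 35.33271026611328), 79.64669036865234) 0.09378741499437915
slope [-0.00190024 -0.00075332  0.0947067 ]
rim ((443.8449401855469, 183.0048065185547), (51.08551788330078, 50.748191833496094), 79.30573272705078)
knob 749 ((507.64141845703125, 170.4613800048828), (13.246535301208496, 56.2512321472168), 79.11253356933594)
 jar 971 ((495.2875061035156, 107.39335632324219), 20.335723876953125)
 jar 984 ((519.6358032226562, 234.67579650878906), 20.302875518798828)
```

View pics/w11.png

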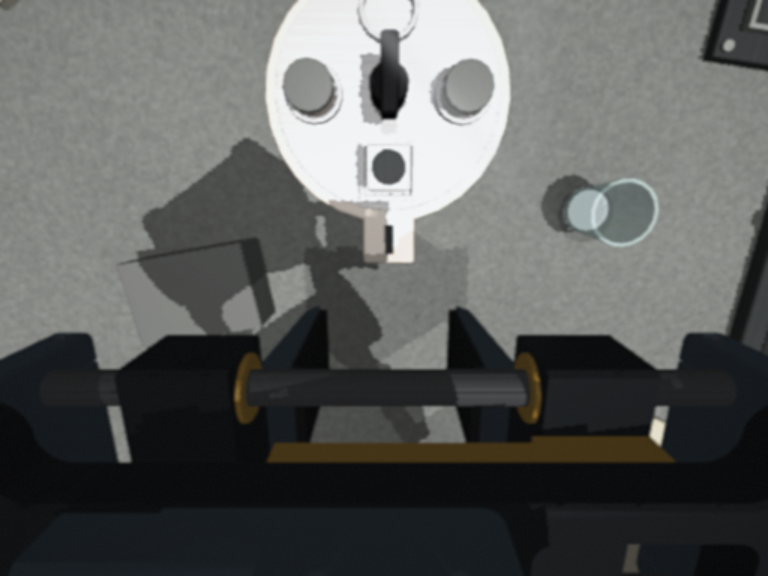

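View pics/s11.png

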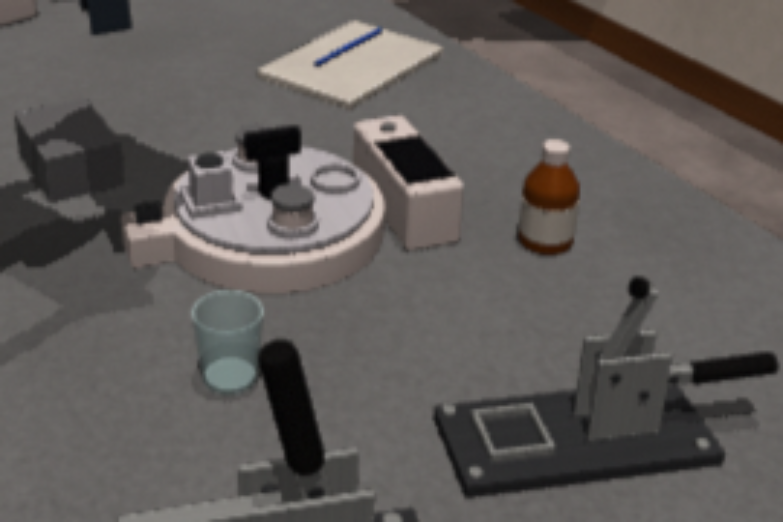

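The block top is level at z ≈ 0.094 and sits about 1.3 mm from the bay centre. The bay is at the pointer, the clamp is open and the bystanders look unmoved. Handing in.

Run:
```python
from h import *
print(robot.sign_off())
```

```text
the job is handed in; nothing more can be done
None
```

I finished the job and handed it in at about 21 s of the 72 s allowed. The sign-off gives no verdict.

**What I did:** I turned the carousel about 193° clockwise by the knob until the square bay faced the pointer. I then flipped the clamp handle over, lifted the block out and lowered it slowly until the height stopped falling. After releasing it I backed the arm away clear of everything.

**Last checks:**
- **Block:** its centre is about 1.3 mm from the bay's centre. Its top is level (slope about 0.002) at 94 mm, the expected seated height to within the camera's accuracy.
- **Bay:** it is within about 0.5° of the pointer line, roughly 0.5 mm at the bay.
- **Clamp:** the handle is fully over and the arm is up. I judged this from the side view and did not measure the angle.
- **Bystanders:** the bottle, beaker and tip box look unmoved in the last pictures. I did not measure them again.

**What disagreed:**
- **Tool tilt:** the tool drifted to about 0.045 rad off vertical during the fast moves, and I did not correct it. The block was gripped and placed at nearly the same tilt, and it still stands level.
- **Contact force:** I saw no clear force when the block touched down. I relied on the height stopping and on the check after release.
- **Knob grip:** closing on the knob briefly gave 36 N sideways at the wrist, which I relieved with a 0.5 mm shift.

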